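# Put a sample jar away in a case with a folding lid stay

## Task

Raise the lid of the grey sample case by its blue bar until the folding stay snaps past straight and holds it, let go, and stand the blue-capped jar upright in the empty pocket of the case. Then take the stay by its orange knob, lift it slightly to break the lock and fold its knee, lowering the lid gently until it is fully shut. Set the jar down rather than dropping it, never let the lid fall, and leave the other jars, bottles and the beaker where they are.

Things in the scene. Friction and masses are not known exactly. Their poses are not given: they have to be found in the camera images.
- case: Grey open-topped case, 160 (x) x 200 (y) x 90 mm high, walls 5 mm, fixed. Origin: centre of its underside. x points from its front (the lid's blue bar) to the lid's hinge, y along the hinge, z up; the stay is outside its -y end. Inside, dark foam 30 mm high has two pockets: one holds two white-capped vials, one is empty.
- lid (a joint): Lid angle (rad): 0 shut, growing as it opens. 8 mm thick, about 0.35 kg, lightly damped; it falls shut if let go below the lock point. It rises to 1.40 (stay straight), where the stay's spring carries the knee past straight; it then rests locked at about 1.35. Pulling beyond 1.40 only strains it.
- stay_knee (a joint): Bend of the two-link stay at its knee (rad): 0 folded flat (lid shut), 2.74 straight (lid 1.40), 3.16 locked against its stop, past straight (lid about 1.35). A weak spring pushes it towards 3.16; about 2 N at the knob brings it back through straight.
- lid_hinge (a point): Middle of the lid's hinge axis, on the case's rear (+x) rim, 90 mm above the bench; axes as the case.
- lid_handle (a point): Middle of the blue round bar at the front of the lid: 12 mm diameter, 90 mm free between its arms, parallel to the hinge, 211 mm from the hinge axis, 45 mm in front of the lid's edge (39 mm clear gap); 94 mm above the bench when shut, about 300 mm when open. It can turn in a pinch as the lid swings.
- stay_knob (a point): Grip point on the orange knob at the stay's knee: a freely spinning round pin, 14 mm diameter, parallel to the hinge, sticking 70 mm out of the stay (case -y). This point is 18 mm from its outer end, 70 mm beyond the case's end wall. It moves on a circle about stay_foot, radius 80 mm, with the lid.
- stay_foot (a point): Centre of the knob's circle, on the lower link's pivot axis: 100 mm in front of the hinge axis, 60 mm above the bench; axes as the case. Seen from here, up from level-front (case -x), the knob stands at -0.12 rad with the lid shut, 2.1 with the stay straight, 2.3 locked (leaning back). To close, carry it up and over to the front and down; the lid comes down with it.
- pocket (a point): Centre of the floor of the empty pocket, 70 x 70 mm, 24 mm deep in the foam; its floor is 7 mm above the bench, 83 mm below the rim; axes as the case.
- jar: The jar to put away: pale clear, 36 mm diameter, 72 mm tall, blue cap, about 80 g, loose. Origin: centre of its underside, z up.
- jar_red: Bystander jar of the same size with a red cap; origin under its centre.
- jar_amber: Bystander jar of the same size, amber with a black cap; origin under its centre.
- stored0: White-capped vial, 29 mm diameter, 68 mm tall, standing in the filled pocket of the case (front); origin under its centre.
- stored1: White-capped vial like stored0, standing behind it in the same pocket.
- beaker: Glass beaker, 84 mm diameter, 100 mm tall; bystander; origin under its centre.
- wash_bottle: White wash bottle with a bent spout, 64 mm diameter, 230 mm tall; bystander; origin under its centre.
- reagent: Large grey reagent bottle, 100 mm diameter, 200 mm tall; bystander; origin under its centre.
Things that resemble listed ones, but are neither listed nor needed, are in the scene too. What is shaped like the jar but green, pink or turquoise is not meant.

How it is judged (in metres and radians):
On the way, in this order (a step that is already met when the one before it is completed fails the run):
1. the lid is held open by its stay, the knee locked past straight, and the robot has let go of the case (value of joint lid above 1.28 rad and value of joint stay_knee above 3 rad and contact force between the fingers and case below 0.2 N), for 0.3 s.
2. the blue-capped jar stands upright in the empty pocket, released, with the lid still locked open (x of jar in the frame of pocket between -0.022 and 0.022 m and y of jar in the frame of pocket between -0.022 and 0.022 m and z of jar in the frame of pocket below 0.006 m and angle between jar's own z axis and vertical below 0.15 rad and contact force between the fingers and jar below 0.1 N and value of joint stay_knee above 3 rad and value of joint lid above 1.28 rad), for 0.3 s.
3. the stay is unlocked and its knee folding while the fingers hold the stay (value of joint stay_knee below 2.5 rad and value of joint lid above 0.3 rad and contact force between the fingers and case above 0.3 N), for 0.1 s.
At the end, for the whole second after the job is handed in: The lid is shut (within 0.04 rad) and the blue-capped jar stands upright (within 0.15 rad), at rest, on the floor of the empty pocket, within 22 mm of its centre along each side (x of jar in the frame of pocket between -0.022 and 0.022 m and y of jar in the frame of pocket between -0.022 and 0.022 m and z of jar in the frame of pocket below 0.006 m and angle between jar's own z axis and vertical below 0.15 rad and value of joint lid below 0.04 rad and linear speed of jar below 0.02 m/s); the robot touches nothing.
It fails at once if the lid falls (closing faster than 3 rad/s) (velocity of joint lid below -3 rad/s).
It fails at once if the blue-capped jar is dropped (contact force between the fingers and jar below 0.05 N and linear speed of jar above 0.45 m/s).
It fails at once if another jar, vial, bottle or the beaker is moved more than 30 mm or tipped over (distance of any of stored0, stored1, jar_red, jar_amber, beaker, wash_bottle, reagent from where it was at the start of the episode above 0.03 m or angle between any of stored0, stored1, jar_red, jar_amber, beaker, wash_bottle, reagent's own z axis and vertical above 0.4 rad).
It also fails if it takes over 72 s, if anything falls off the work surface, if the arm or the gripper's body presses on something with over 40 N, if the wrist force passes 120 N, or if a joint passes its speed limit or range.

## Robot

A 6-joint arm with a two-finger parallel gripper is mounted at the origin on the work surface. World frame = base frame: x ahead of the robot, y to its left, z up, the work surface at z = 0. Lengths are in m, angles in degrees, forces in N, time in s.
With the tool pointing down it reaches from about 0.35 to 0.875 m from the base axis. Payload 4.2 kg.
Tool frame: the origin (TCP) lies midway between the tips of the shut fingers; the grasp point (between the pads) lies 19 mm behind it (r.grasp_offset is the distance from the TCP to the grasp point, in m); z points along the fingers, y is the direction in which the jaws open and shut (so a half turn about z gives the same grasp; the last joint's range is limited). The gripper opens to 87 mm and grips with 3 to 60 N. Pads are 19 mm wide; open, the fingers measure 117 mm over their backs; the gripper's body (75 mm by 190 mm) begins 51 mm behind the grasp point.
Start: joints at [-52.563, 22.042, 0.453, 0, -68.411, -14.817], TCP at [0.24, -0.577, 0.223] pointing down, gripper open.
Joint ranges: [-179.83, 179.83], [-69.29, 118.12], [-61.27, 80.66], [-181.25, 117.63], [-171.15, -9.14], [-177.46, 177.46]. Speed limits (degrees/s): [159.86, 159.86, 180, 180, 180, 180].

## Interface

Orientations are given as a 3x3 rotation matrix whose columns are the frame's x, y, z axes.
In Python, from station import r gives the robot as it stands.
- The arm moves only by the shell command python3 -m crank 'ROWS'. ROWS is JSON, a list of rows, each a list of 3 entries, a list of its own where there are three numbers: the closure, from -1 (fully open) to 1 (shut), so that 0 is half open, then the shift along the tool's x, y, z as a fraction of full scale, then the turn, a rotation vector about the tool's x, y, z as a fraction of full scale. In form: [[fingers, [dx, dy, dz], [wx, wy, wz]], ...]. A call has 1 to 8 rows; each row shifts and turns the commanded pose from where the row before left it, along the tool's axes as they then stand; what a row does not reach is not made up. Full scale, the value 1, is 100 mm for a shift and 45 degrees for a turn. A row lasts 1/10 s, in which the tool goes at most 50 mm and 8.59 degrees, less where a joint would pass 70% of its speed; a pose out of reach is approached as far as the arm can. A call with a number of a shift or a turn outside -1 to 1 is refused whole. A call with a gripper value outside its range is refused whole. The fingers move at their own pace and stop on an object; the grip force is fixed at half the most. Time passes only in rows, so rows that do not move let the fingers close. It gives the time, the measured TCP pose, the force and the opening at its end, in the units of the state.
- r.sense(): the state, without advancing time (a new reading comes with each control period).
- r.capture(name): name is "scene" or "top"; returns a dict with "img" (420x560x3 uint8, blue, green, red), "fx", "fy", "cx", "cy" (pixels), "dist" ([k1, k2, p1, p2, k3] as OpenCV has them; the pictures are not rectified), "R" (3x3) and "t" (3): a world point X has camera coordinates R X + t. Camera axes: x right, y down, z forward; pixel columns grow to the right and rows downward; lengths in m; the calibration is good to about 2 mm. A picture is of the moment at which its call begins. There is no depth.
- r.finish_job(): hands the job in, once; it reports no verdict.
The state is a dict: "time_s": time; "joints": joint angles; "joint_velocities": joint speeds; "effort": joint torques, N m; "tcp_pos": TCP position; "ee_rot": TCP orientation; "wrist_force": force on the tool from outside, world axes, zero at the start; "moment": the same for the moment, N m; "gripper_width": opening from 0.0 (shut) to 1.0 (fully open).
Only numpy, scipy, OpenCV 4.12 (cv2) and the standard library are available. Lean on these libraries where they do the work, as an engineer would, in place of code of your own. Each camera call takes 0.05 s, during which the arm holds its last target.

## Working session

There is one attempt and no reset: what is moved stays moved. The work goes in short steps, Python scripts to look and compute and a shell command to move; the robot and the scene stay as the last step left them, time stands still between calls to the robot, and variables do not carry over. Pictures are saved under pics/ and viewed, and the job is handed in when it is done.

```bash
ls; mkdir -p pics
python3 - <<'E'
from station import r
import cv2
s=r.sense();print(s['time_s'],s['tcp_pos'],s['ee_rot'],s['gripper_width'],s['wrist_force'])
for n in('scene','top'):
    c=r.capture(n);cv2.imwrite(f'pics/{n}0.png',c['img']);print(n,c['fx'],c['fy'],c['cx'],c['cy'],c['dist'],c['R'],c['t'])
E
```

```text
pics
0.0 [ 0.24017083 -0.57636453  0.22147977] [[-9.23165795e-01 -3.84401007e-01 -8.83508160e-04]
 [-3.84402018e-01  9.23163720e-01  1.95811002e-03]
 [ 6.29232176e-05  2.14728251e-03 -9.99997693e-01]] 1.0006965854877916 [ 0.79772612  0.22357562 -0.57133627]
scene 522.6143600004733 522.6143600004733 280.429462937237 212.72467712635424 [0.00921556 0.         0.         0.         0.        ] [[ 0.71106707  0.70311942  0.00259032]
 [ 0.53527346 -0.53892773 -0.65041465]
 [-0.45592318  0.46387497 -0.75957493]] [-0.31993802 -0.32326055  1.5097437 ]
top 509.82535190210297 509.82535190210297 284.51501645971894 212.51944555736597 [-0.12159404  0.          0.          0.          0.        ] [[ 0.01786254 -0.99982708  0.00517147]
 [-0.9868162  -0.01846175 -0.16078855]
 [ 0.16085622 -0.00223119 -0.98697533]] [-0.15937769  0.60555707  1.1535654 ]
```

View pics/scene0.png

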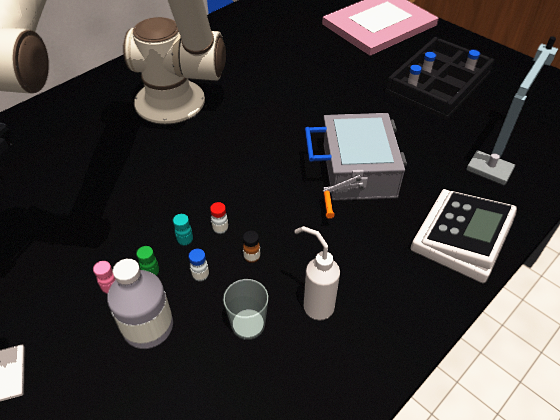

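View pics/top0.png

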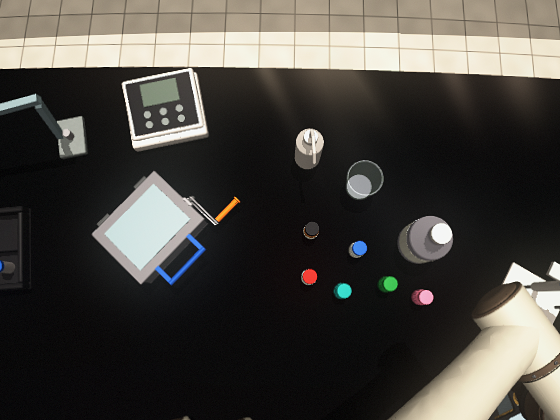

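```bash
cat > h.py <<'E'
import cv2,numpy as np
from station import r
def ray(c,p):
    K=np.array([[c['fx'],0,c['cx']],[0,c['fy'],c['cy']],[0,0,1]])
    u=cv2.undistortPoints(np.array([[p]],float),K,np.array(c['dist']))[0,0]
    R=np.array(c['R']);t=np.array(c['t'])
    return -R.T@t, R.T@np.array([u[0],u[1],1])
def onz(c,p,z):
    o,d=ray(c,p);return o+d*(z-o[2])/d[2]
def proj(c,X):
    K=np.array([[c['fx'],0,c['cx']],[0,c['fy'],c['cy']],[0,0,1]])
    return cv2.projectPoints(np.atleast_2d(np.array(X,float)),cv2.Rodrigues(np.array(c['R']))[0],np.array(c['t']),K,np.array(c['dist']))[0][:,0]
def tri(c1,p1,c2,p2):
    o1,d1=ray(c1,p1);o2,d2=ray(c2,p2)
    s=np.linalg.lstsq(np.c_[d1,-d2],o2-o1,rcond=None)[0]
    a=o1+d1*s[0];b=o2+d2*s[1];return (a+b)/2,np.linalg.norm(a-b)
def crop(c,x0,x1,y0,y1,k,name):
    cv2.imwrite('pics/'+name,cv2.resize(c['img'][y0:y1,x0:x1],None,fx=k,fy=k,interpolation=cv2.INTER_CUBIC))
E
python3 - <<'E'
from h import *
t=r.capture('top');s=r.capture('scene')
crop(t,80,260,155,295,4,'tc.png'); crop(s,290,420,95,225,4,'sc.png')
crop(t,280,450,205,315,4,'tj.png')
E
```

```text
(no output)
```

View pics/tc.png

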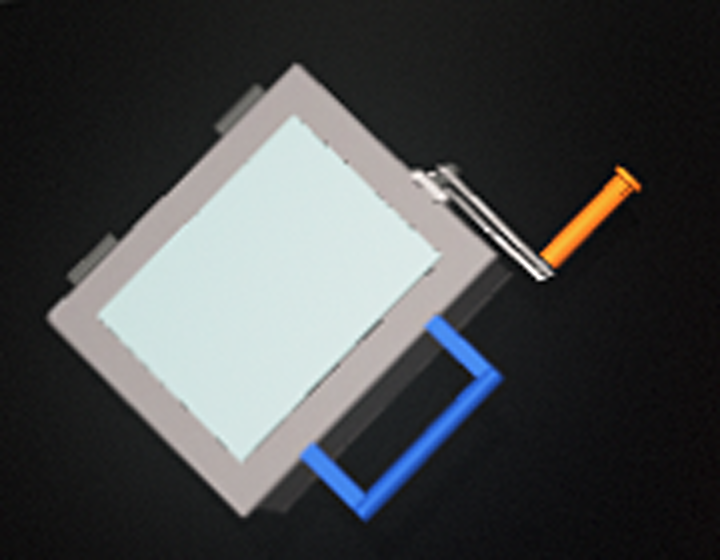

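View pics/sc.png

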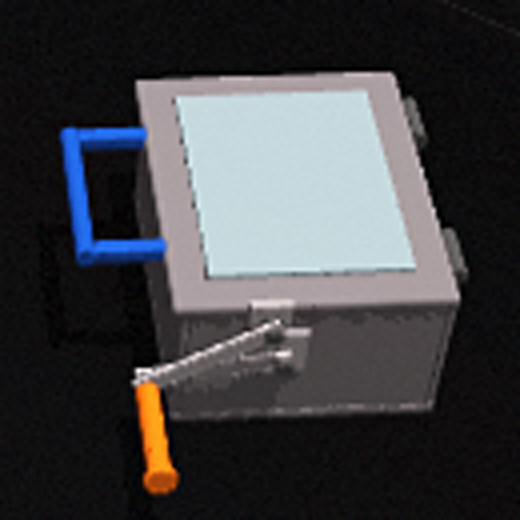

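View pics/tj.png

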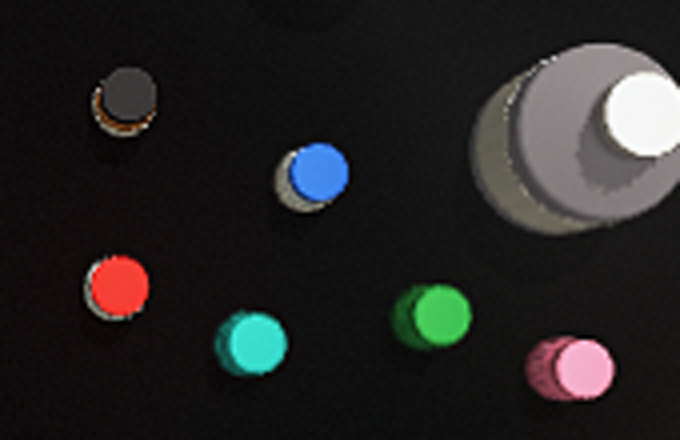

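The jar I want is the blue cap at top pixel (359,248), scene (198,260), because it has a pale clear body. The teal (343,291), green (389,284) and pink (423,297) ones are decoys, red (309,276) and black/amber (312,229) are bystanders, and the rack's blue-capped vials are smaller and far off. The case lid corners in the top view are about (154,171), (204,219), (141,284) and (92,234). The bar lies lower right and the orange knob is at about (226,209).

Run:
```python
from h import *
t=r.capture('top');s=r.capture('scene')
T=lambda u,v:(( u+.5)/4-.5+80,(v+.5)/4-.5+155)
S=lambda u,v:(( u+.5)/4-.5+290,(v+.5)/4-.5+95)
ct=[(296,64),(498,255),(245,517),(47,317)]   # rear-,front-,front+,rear+
cs=[(460,302),(177,310),(135,79),(393,72)]
P=[]
for a,b in zip(ct,cs):
    p=onz(t,T(*a),.098);q=onz(s,S(*b),.098);P.append((p+q)/2);print(p.round(4),q.round(4))
P=np.array(P);print('sides',[np.linalg.norm(P[i]-P[(i+1)%4]).round(4) for i in range(4)])
ex=(P[0]+P[3]-P[1]-P[2])/2;ex/=np.linalg.norm(ex);
ey=(P[3]+P[2]-P[0]-P[1])/2;ey/=np.linalg.norm(ey);print(ex,ey)
th=np.arctan2(ex[1]+-ey[0],ex[0]+ey[1]);print('yaw',np.degrees(th))
ex=np.array([np.cos(th),np.sin(th),0]);ey=np.array([-np.sin(th),np.cos(th),0])
C=P.mean(0)
for n,a,b in (('bar-',(492,377),(84,254)),('bar+',(367,508),(69,133)),('knob in',(549,264),(148,385)),('knob out',(626,181),(161,481))):
    X,e=tri(t,T(*a),s,S(*b));print(n,X.round(4),round(e,4),'case',((X-C)@ex).round(4),((X-C)@ey).round(4))
print('C',C)
img=t['img'];hsv=cv2.cvtColor(img,cv2.COLOR_BGR2HSV)
for n,c,w in(('top',t,(330,390,225,270)),('scene',s,(180,220,240,290))):
    hsv=cv2.cvtColor(c['img'],cv2.COLOR_BGR2HSV);m=cv2.inRange(hsv,(95,120,80),(125,255,255))
    z=np.zeros_like(m);z[w[2]:w[3],w[0]:w[1]]=1;m*=z
    y,x=np.nonzero(m);print(n,x.mean(),y.mean(),x.min(),x.max(),y.min(),y.max(),onz(c,(x.mean(),y.mean()),.072 if n=='top' else .066))
for n,p in(('red',(309.5,276.5)),('amber',(312,228.5)),('teal',(344,290.5)),('green',(390,284)),('pink',(426,297))): print(n,onz(t,p,.072).round(3))
print('wash',onz(t,(309,136),.2),onz(s,(320,312),0),'beaker',onz(t,(358,188),0.0))
```

```text
[0.6929 0.1561 0.098 ] [0.6957 0.1527 0.098 ]
[0.5836 0.0336 0.098 ] [0.5858 0.0344 0.098 ]
[0.4328 0.1701 0.098 ] [0.4324 0.1713 0.098 ]
[0.5428 0.2922 0.098 ] [0.5435 0.2915 0.098 ]
sides [np.float64(0.1628), np.float64(0.2045), np.float64(0.164), np.float64(0.2043)]
[0.67366723 0.73903482 0.        ] [-0.74184389  0.67057262  0.        ]
yaw 47.768993227987
bar- [0.5147 0.0346 0.0938] 0.0003 case -0.1278 -0.0498
bar+ [0.4399 0.1012 0.1004] 0.001 case -0.1288 0.0503
knob in [0.5865 0.0114 0.0534] 0.003 case -0.0968 -0.1186
knob out [ 0.6372 -0.0326  0.047 ] 0.0004 case -0.0953 -0.1857
C [0.56369602 0.16272691 0.098     ]
top 359.32738095238096 247.67261904761904 352 366 241 254 [ 0.52606871 -0.32158762  0.072     ]
scene 196.7198275862069 256.4655172413793 189 205 248 265 [ 0.52716239 -0.32199423  0.066     ]
red [ 0.458 -0.208  0.072]
amber [ 0.569 -0.212  0.072]
teal [ 0.428 -0.286  0.072]
green [ 0.444 -0.392  0.072]
pink [ 0.415 -0.475  0.072]
wash [ 0.74906394 -0.19688398  0.2       ] [ 0.76986156 -0.2092525   0.        ] beaker [ 0.68159448 -0.32995683  0.        ]
```

```bash
cat >> h.py <<'E'
th=np.radians(47.77)
EX=np.array([np.cos(th),np.sin(th),0]);EY=np.array([-np.sin(th),np.cos(th),0]);EZ=np.array([0,0,1.])
O=np.array([0.565,0.1642,0.0])
def case(x,y,z): return O+x*EX+y*EY+z*EZ
RG=np.c_[np.cross(-EX,-EZ),-EX,-EZ]  # tool down, jaws along case x (az 227.8)
from scipy.spatial.transform import Rotation as Rn
def go(target,Rt=RG):
    "shift (tool axes, units of 100mm) and turn (units 45deg) to bring the measured pose to the target"
    s=r.sense();R=np.array(s['ee_rot']);p=np.array(s['tcp_pos'])
    print('t',round(s['time_s'],2),'p',p.round(4),'F',np.round(s['wrist_force'],1),'w',round(s['gripper_width'],3),'j',np.round(s['joints'],0))
    print('shift',(R.T@(np.array(target)-p)/.1).round(3),'turn',(Rn.from_matrix(R.T@Rt).as_rotvec(degrees=True)/45).round(3))
E
python3 -m crank '[[-1,[0,0,0],[0,0,-0.19]],[-1,[0,0,0],[0,0,-0.19]],[-1,[0,0,0],[0,0,-0.19]],[-1,[0,0,0],[0,0,-0.19]],[-1,[0,0,0],[0,0,-0.19]],[-1,[0,0,0],[0,0,-0.19]],[-1,[0,0,0],[0,0,-0.19]]]'
python3 -m crank '[[-1,[0,0,0],[0,0,-0.19]],[-1,[0,0,0],[0,0,-0.19]],[-1,[0,0,0],[0,0,-0.19]],[-1,[0,0,0],[0,0,-0.19]],[-1,[0,0,0],[0,0,-0.19]],[-1,[0,0,0],[0,0,-0.19]],[-1,[0,0,0],[0,0,-0.09]]]'
python3 -c "
from h import *
go(case(-.131,0,.19))"
```

```text
time_s: 1.0
tcp_pos: [0.2404, -0.5768, 0.2224]
ee_rot: [[-0.125, -0.992, -0.0], [-0.992, 0.125, 0.0], [-0.0, 0.0, -1.0]]
wrist_force: [-0.2, 0.3, 0.0]
gripper_width: 1.002
time_s: 1.7
tcp_pos: [0.2404, -0.5768, 0.2224]
ee_rot: [[0.744, -0.668, -0.0], [-0.668, -0.744, 0.0], [-0.0, -0.0, -1.0]]
wrist_force: [0.7, 1.1, 0.2]
gripper_width: 1.001
t 1.7 p [ 0.2404 -0.5768  0.2224] F [0.7 1.1 0.2] w 1.001 j [-53.  22.   0.  -0. -68. 101.]
shift [-2.544 -6.372  0.326] turn [-0.     0.     0.006]
```

```bash
python3 -m crank '[[0.2,[-0.18,-0.45,0.01],[0,0,0]],[0.2,[-0.18,-0.45,0.01],[0,0,0]],[0.2,[-0.18,-0.45,0.01],[0,0,0]],[0.2,[-0.18,-0.45,0.01],[0,0,0]],[0.2,[-0.18,-0.45,0.01],[0,0,0]],[0.2,[-0.18,-0.45,0.01],[0,0,0]],[0.2,[-0.18,-0.45,0.01],[0,0,0]]]'
python3 -m crank '[[0.2,[-0.18,-0.45,0.01],[0,0,0]],[0.2,[-0.18,-0.45,0.01],[0,0,0]],[0.2,[-0.18,-0.45,0.01],[0,0,0]],[0.2,[-0.18,-0.45,0.01],[0,0,0]],[0.2,[-0.18,-0.45,0.01],[0,0,0]],[0.2,[-0.18,-0.45,0.01],[0,0,0]],[0.2,[0,0,0],[0,0,0]],[0.2,[0,0,0],[0,0,0]]]'
python3 -c "
from h import *
go(case(-.131,0,.075))"
```

```text
time_s: 2.4
tcp_pos: [0.3588, -0.2571, 0.2158]
ee_rot: [[0.741, -0.672, 0.001], [-0.672, -0.741, -0.0], [0.001, -0.0, -1.0]]
wrist_force: [0.8, -0.1, 0.2]
gripper_width: 0.455
time_s: 3.2
tcp_pos: [0.4597, 0.0147, 0.2093]
ee_rot: [[0.743, -0.67, -0.001], [-0.67, -0.743, -0.0], [-0.0, 0.001, -1.0]]
wrist_force: [-1.4, -0.8, 0.0]
gripper_width: 0.405
t 3.2 p [0.4597 0.0147 0.2093] F [-1.4 -0.8  0. ] w 0.405 j [ 22.   6. -23.  -0. -61.  26.]
shift [-0.223 -0.506  1.343] turn [0.001 0.001 0.004]
```

```bash
python3 -m crank '[[0.2,[-0.11,-0.25,0],[0,0,0]],[0.2,[-0.113,-0.256,0],[0,0,0]],[0.2,[0,0,0.3],[0,0,0]],[0.2,[0,0,0.3],[0,0,0]],[0.2,[0,0,0.2],[0,0,0]],[0.2,[0,0,0],[0,0,0]]]'
python3 -c "
from h import *
go(case(-.131,0,.075))
t=r.capture('top');s=r.capture('scene')
a=cv2.resize(t['img'][140:300,80:260],(400,355),interpolation=2);b=cv2.resize(s['img'][30:230,250:430],(400,444),interpolation=2)
o=np.zeros((444,800,3),np.uint8);o[:355,:400]=a;o[:,400:]=b;cv2.imwrite('pics/p1.png',o)"
```

```text
time_s: 3.8
tcp_pos: [0.4748, 0.0639, 0.127]
ee_rot: [[0.739, -0.673, -0.007], [-0.673, -0.739, -0.003], [-0.003, 0.006, -1.0]]
wrist_force: [-0.7, -0.3, -0.2]
gripper_width: 0.4
t 3.8 p [0.4748 0.0639 0.127 ] F [-0.7 -0.3 -0.2] w 0.4 j [ 27.  14. -27.  -0. -50.  21.]
shift [-0.004 -0.042  0.52 ] turn [ 0.008  0.004 -0.002]
```

View pics/p1.png

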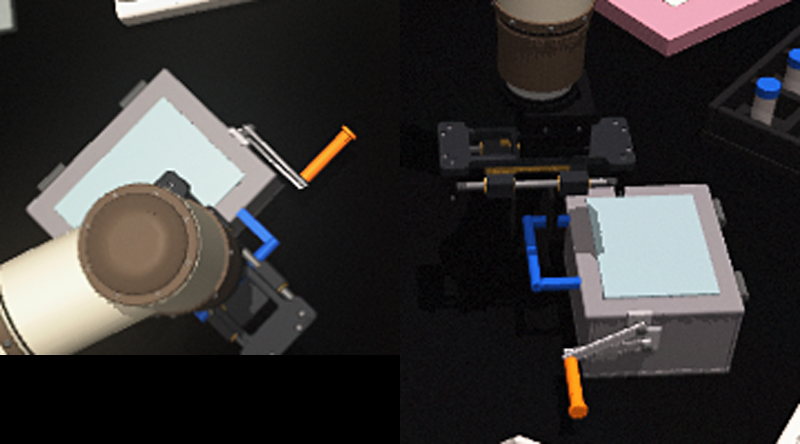

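The gripper sits above the bar (scene crop ~(540,220)) with the jaws across it. Next I descend and grip.

```bash
python3 -m crank '[[0.2,[0,-0.03,0.2],[0.005,0,0]],[0.2,[0,0,0.2],[0,0,0]],[0.2,[0,0,0.12],[0,0,0]],[0.2,[0,0,0],[0,0,0]],[0.2,[0,0,0],[0,0,0]]]'
python3 -c "
from h import *
go(case(-.131,0,.075))"
```

```text
time_s: 4.4
tcp_pos: [0.4804, 0.0686, 0.079]
ee_rot: [[0.741, -0.672, 0.005], [-0.672, -0.741, 0.004], [0.001, -0.006, -1.0]]
wrist_force: [-0.1, 0.1, -0.7]
gripper_width: 0.401
t 4.4 p [0.4804 0.0686 0.079 ] F [-0.1  0.1 -0.7] w 0.401 j [ 27.  18. -30.  -0. -42.  21.]
shift [-0.017  0.034  0.04 ] turn [-0.008 -0.002  0.001]
```

```bash
python3 -m crank '[[0.2,[-0.02,0.03,0.04],[-0.008,0,0]],[0.2,[0,0,0],[0,0,0]],[1,[0,0,0],[0,0,0]],[1,[0,0,0],[0,0,0]],[1,[0,0,0],[0,0,0]],[1,[0,0,0],[0,0,0]],[1,[0,0,0],[0,0,0]],[1,[0,0,0],[0,0,0]]]'
python3 -c "
from h import *
go(case(-.131,0,.075))"
```

```text
time_s: 5.2
tcp_pos: [0.4772, 0.0688, 0.0738]
ee_rot: [[0.741, -0.671, 0.001], [-0.671, -0.741, 0.0], [0.001, -0.001, -1.0]]
wrist_force: [2.4, 5.1, -1.7]
gripper_width: 0.122
t 5.2 p [0.4772 0.0688 0.0738] F [ 2.4  5.1 -1.7] w 0.122 j [ 28.  18. -31.   0. -41.  20.]
shift [ 0.009  0.013 -0.012] turn [-0.001 -0.001  0.002]
```

```bash
python3 -c "
import numpy as np
a=np.arange(0,1.4001,.07)+.019
x=-.211*np.cos(a);z=.211*np.sin(a)
for i in range(20): print(round(.07*(i+1),2),'dy',round(-(x[i+1]-x[i])*10,3),'dz',round(-(z[i+1]-z[i])*10,3))
"
```

```text
0.07 dy -0.008 dz -0.147
0.14 dy -0.018 dz -0.147
0.21 dy -0.028 dz -0.145
0.28 dy -0.039 dz -0.143
0.35 dy -0.048 dz -0.14
0.42 dy -0.058 dz -0.136
0.49 dy -0.067 dz -0.131
0.56 dy -0.076 dz -0.126
0.63 dy -0.085 dz -0.121
0.7 dy -0.093 dz -0.114
0.77 dy -0.101 dz -0.108
0.84 dy -0.108 dz -0.1
0.91 dy -0.115 dz -0.092
0.98 dy -0.121 dz -0.084
1.05 dy -0.127 dz -0.076
1.12 dy -0.132 dz -0.066
1.19 dy -0.136 dz -0.057
1.26 dy -0.14 dz -0.047
1.33 dy -0.143 dz -0.038
1.4 dy -0.145 dz -0.027
```

```bash
python3 -m crank '[[1,[0,-0.008,-0.147],[0,0,0]],[1,[0,-0.018,-0.147],[0,0,0]],[1,[0,-0.028,-0.145],[0,0,0]],[1,[0,-0.039,-0.143],[0,0,0]],[1,[0,-0.048,-0.14],[0,0,0]],[1,[0,-0.058,-0.136],[0,0,0]]]'
python3 -c "
from h import *
a=.42+.019
go(case(.08-.211*np.cos(a),0,.09-.019+.211*np.sin(a)))"
```

```text
time_s: 5.8
tcp_pos: [0.4914, 0.0846, 0.1596]
ee_rot: [[0.741, -0.671, 0.003], [-0.671, -0.741, 0.002], [0.001, -0.004, -1.0]]
wrist_force: [7.0, 8.0, -7.8]
gripper_width: 0.122
t 5.8 p [0.4914 0.0846 0.1596] F [ 7.   8.  -7.8] w 0.122 j [ 28.  13. -22.  -0. -54.  19.]
shift [ 0.01   0.026 -0.011] turn [-0.005 -0.001  0.001]
```

```bash
python3 -m crank '[[1,[0,-0.08,-0.131],[0,0,0]],[1,[0,-0.085,-0.126],[0,0,0]],[1,[0,-0.085,-0.121],[0,0,0]],[1,[0,-0.093,-0.114],[0,0,0]],[1,[0,-0.101,-0.108],[0,0,0]],[1,[0,-0.108,-0.1],[0,0,0]]]'
python3 -c "
from h import *
a=.84+.019
go(case(.08-.211*np.cos(a),0,.09-.019+.211*np.sin(a)))"
```

```text
time_s: 6.4
tcp_pos: [0.5277, 0.125, 0.2269]
ee_rot: [[0.741, -0.672, -0.001], [-0.672, -0.741, 0.0], [-0.001, 0.0, -1.0]]
wrist_force: [10.9, 4.4, -15.3]
gripper_width: 0.117
t 6.4 p [0.5277 0.125  0.2269] F [ 10.9   4.4 -15.3] w 0.117 j [ 30.  14. -11.  -0. -65.  17.]
shift [ 0.013  0.038 -0.039] turn [0.    0.001 0.   ]
```

```bash
python3 -m crank '[[1,[0,-0.13,-0.075],[0,0,0]],[1,[0,-0.13,-0.075],[0,0,0]],[1,[0,-0.127,-0.07],[0,0,0]],[1,[0,-0.132,-0.06],[0,0,0]]]'
python3 -c "
from h import *
a=1.12+.019
go(case(.08-.211*np.cos(a),0,.09-.019+.211*np.sin(a)))"
```

```text
time_s: 6.8
tcp_pos: [0.5604, 0.161, 0.2557]
ee_rot: [[0.741, -0.672, -0.007], [-0.672, -0.741, -0.005], [-0.001, 0.008, -1.0]]
wrist_force: [2.2, -0.5, -4.0]
gripper_width: 0.112
t 6.8 p [0.5604 0.161  0.2557] F [ 2.2 -0.5 -4. ] w 0.112 j [ 32.  17.  -2.   0. -71.  16.]
shift [ 0.013  0.028 -0.069] turn [0.01  0.002 0.   ]
```

```bash
python3 -c "
from h import *
t=r.capture('top');s=r.capture('scene')
a=cv2.resize(t['img'][140:300,80:260],(400,355),interpolation=2);b=cv2.resize(s['img'][30:230,250:430],(400,444),interpolation=2)
o=np.zeros((444,800,3),np.uint8);o[:355,:400]=a;o[:,400:]=b;cv2.imwrite('pics/p2.png',o)"
```

```text
(no output)
```

View pics/p2.png

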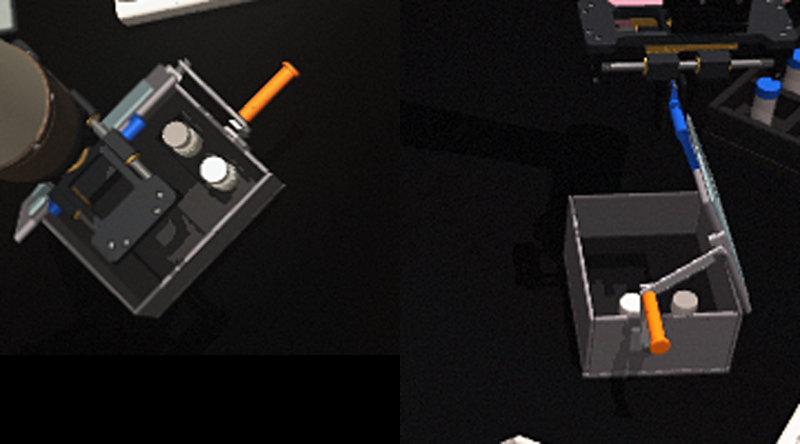

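```bash
python3 -c "
from h import *
t=r.capture('top');s=r.capture('scene')
crop(s,340,410,40,115,8,'p3.png');crop(t,95,155,175,240,8,'p4.png')"
```

```text
(no output)
```

View pics/p3.png

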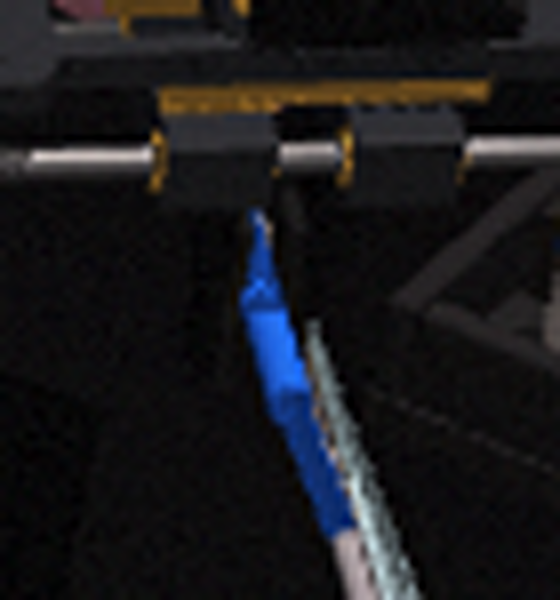

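View pics/p4.png

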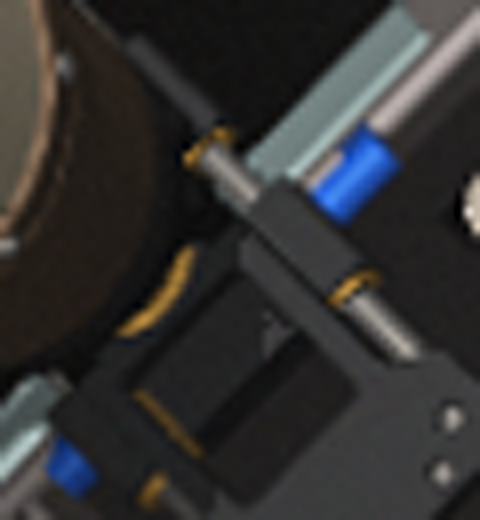

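```bash
python3 -c "
from h import *
t=r.capture('top');s=r.capture('scene')
for a,b in (((372,152),(292,402)),((368,160),(285,400))):
  X,e=tri(t,(95+a[0]/8-.4,175+a[1]/8-.4),s,(340+b[0]/8-.4,40+b[1]/8-.4))
  d=X-O;print(X,e,d@EX,d@EY)
q=r.sense();d=np.array(q['tcp_pos'])-O;print(d@EX,d@EY,d[2],q['wrist_force'])
"
```

```text
[0.60144023 0.12813491 0.28244297] 0.0018780208625304498 -0.002212714694494551 -0.051221917401537545
[0.59928589 0.12884252 0.28174038] 0.0027628646525653445 -0.003136713790992072 -0.049151139874190126
-0.004929320837886543 0.0012376833108317296 0.25581009410775346 [ 2.43158158  0.04189559 -5.73600916]
```

```bash
python3 -m crank '[[1,[0,-0.12,-0.055],[0,0,0]],[1,[0,-0.12,-0.045],[0,0,0]],[1,[0,-0.12,-0.035],[0,0,0]],[1,[0,-0.11,-0.025],[0,0,0]],[1,[0,0,0],[0,0,0]],[1,[0,0,0],[0,0,0]]]'
python3 -c "
from h import *
go(case(.046,0,.272))
d=np.array(r.sense()['tcp_pos'])-O;print(d@EX,d@EY,d[2])
t=r.capture('top');s=r.capture('scene')
a=cv2.resize(t['img'][140:300,80:260],(400,355),interpolation=2);b=cv2.resize(s['img'][30:230,250:430],(400,444),interpolation=2)
o=np.zeros((444,800,3),np.uint8);o[:355,:400]=a;o[:,400:]=b;cv2.imwrite('pics/p5.png',o)"
```

```text
time_s: 7.7
tcp_pos: [0.5927, 0.1968, 0.2696]
ee_rot: [[0.74, -0.672, -0.006], [-0.672, -0.74, -0.003], [-0.002, 0.006, -1.0]]
wrist_force: [5.7, 0.5, -13.5]
gripper_width: 0.107
t 7.7 p [0.5927 0.1968 0.2696] F [  5.7   0.5 -13.5] w 0.107 j [ 33.  21.   5.  -0. -75.  15.]
shift [ 0.014 -0.032 -0.024] turn [0.007 0.003 0.   ]
0.04278436690193624 0.001433575382389674 0.2695966758675356
```

View pics/p5.png

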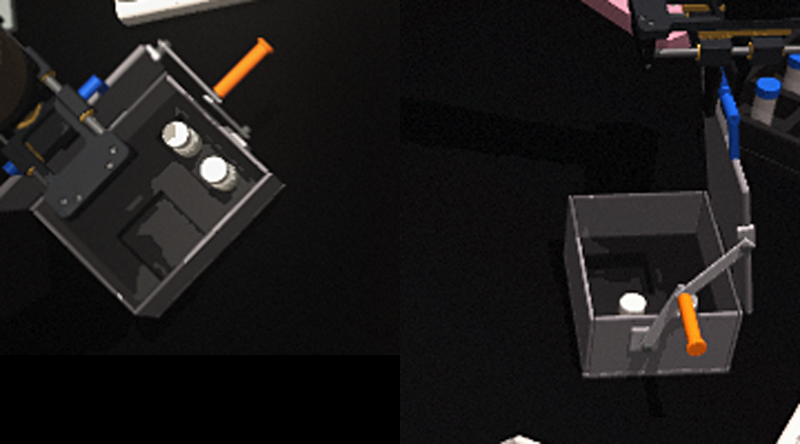

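```bash
python3 -m crank '[[1,[0,-0.04,0.02],[0,0,0]],[1,[0,-0.04,0.01],[0,0,0]],[1,[0,0,0],[0,0,0]],[1,[0,0,0],[0,0,0]]]'
cat > v.py <<'E'
import sys
from h import *
d=np.array(r.sense()['tcp_pos'])-O;print(r.sense()['time_s'],'case',d@EX,d@EY,d[2],r.sense()['wrist_force'])
t=r.capture('top');s=r.capture('scene')
a=cv2.resize(t['img'][140:300,80:260],(400,355),interpolation=2);b=cv2.resize(s['img'][30:230,250:430],(400,444),interpolation=2)
o=np.zeros((444,800,3),np.uint8);o[:355,:400]=a;o[:,400:]=b;cv2.imwrite('pics/'+sys.argv[1],o)
E
python3 v.py p6.png
```

```text
time_s: 8.2
tcp_pos: [0.5971, 0.2015, 0.2704]
ee_rot: [[0.741, -0.672, -0.005], [-0.672, -0.741, -0.005], [-0.0, 0.007, -1.0]]
wrist_force: [-3.3, -3.9, -2.1]
gripper_width: 0.104
8.2 case 0.049155472726574105 0.00129405340881034 0.27039225647567305 [-3.32088825 -3.85943413 -2.09000665]
```

View pics/p6.png

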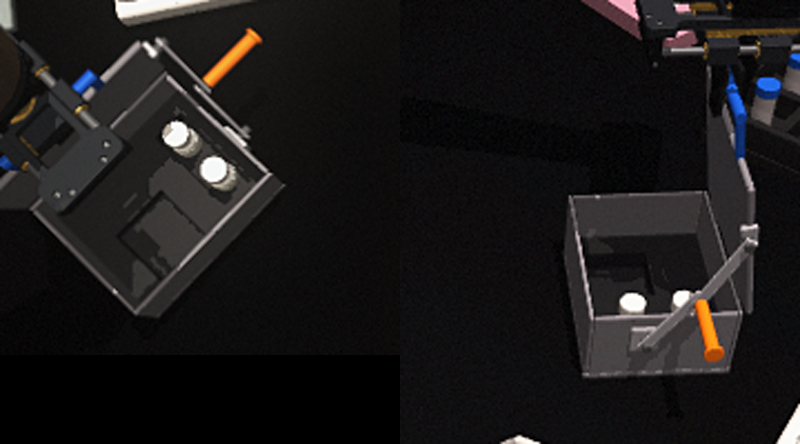

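```bash
python3 -m crank '[[1,[0,-0.02,0],[0,0,0]],[1,[0,0,0],[0,0,0]],[1,[0,0,0],[0,0,0]],[1,[0,0.02,0],[0,0,0]],[1,[0,0.02,0],[0,0,0]],[1,[0,0.02,0],[0,0,0]],[1,[0,0,0],[0,0,0]]]'
python3 v.py p7.png
```

```text
time_s: 9.0
tcp_pos: [0.5954, 0.1996, 0.27]
ee_rot: [[0.741, -0.672, -0.002], [-0.672, -0.741, -0.002], [-0.0, 0.003, -1.0]]
wrist_force: [-1.7, -2.8, -3.6]
gripper_width: 0.109
9.0 case 0.04669129866853334 0.001295056272000534 0.270012286646164 [-1.72478443 -2.84505951 -3.56410004]
```

View pics/p7.png

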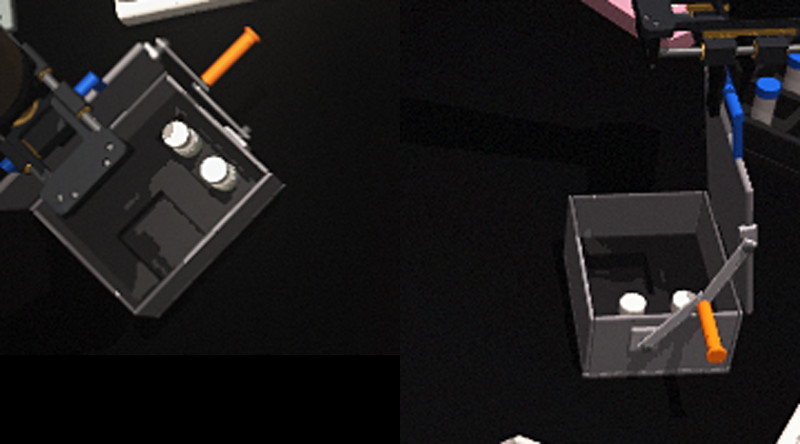

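```bash
cat > k.py <<'E'
# knob angle from the orange masks: outer end found as the extreme along case -y direction
from h import *
t=r.capture('top');s=r.capture('scene')
def ends(c):
    h=cv2.cvtColor(c['img'],cv2.COLOR_BGR2HSV);m=cv2.inRange(h,(5,150,120),(20,255,255))
    n,l,st,ce=cv2.connectedComponentsWithStats(m)
    b=[i for i in range(1,n)];
    w=(80,260,130,280) if c is t else (290,440,60,260)
    b=[i for i in b if w[0]<ce[i][0]<w[1] and w[2]<ce[i][1]<w[3]]
    i=max(b,key=lambda i:st[i,4]);y,x=np.nonzero(l==i);return np.c_[x,y].astype(float)
def axis(c,a):
    P=ends(c);m=P.mean(0);d=np.linalg.svd(P-m,full_matrices=False)[2][0]
    if d@a<0:d=-d
    u=(P-m)@d;return m,m+d*u.max(),m+d*u.min()
mt,et,it=axis(t,np.array([1,-1.]));ms,es,is_=axis(s,np.array([.2,1.]))
for n,a,b in(('mid',mt,ms),('out',et,es),('in',it,is_)):
    X,e=tri(t,a,s,b);d=X-O;x,z=d@EX,d[2]
    print(n,a.round(1),b.round(1),'case',round(x,4),round(d@EY,4),round(z,4),'err',round(e,4),'angle',round(np.arctan2(z-.06,-(x+.02)),3),'r',round(np.hypot(z-.06,x+.02),4))
E
python3 k.py
```

```text
mid [183.2 164.7] [389.5 179.5] case 0.031 -0.1559 0.1228 err 0.0005 angle 2.253 r 0.0809
out [193.9 153.9] [393.  192.7] case 0.0327 -0.1908 0.1181 err 0.0007 angle 2.308 r 0.0785
in [172.1 176.1] [385.6 164.8] case 0.0278 -0.1198 0.1322 err 0.0005 angle 2.156 r 0.0866
```

```bash
python3 -m crank '[[1,[0,0.02,0],[0,0,0]],[1,[0,0.02,0],[0,0,0]],[1,[0,0,0],[0,0,0]],[1,[0,0,0],[0,0,0]]]'
python3 k.py; python3 v.py p8.png
```

```text
time_s: 9.6
tcp_pos: [0.5931, 0.1971, 0.2694]
ee_rot: [[0.741, -0.672, -0.002], [-0.672, -0.741, -0.002], [-0.0, 0.002, -1.0]]
wrist_force: [-0.1, -1.9, -6.9]
gripper_width: 0.109
mid [182.5 164.4] [390.6 180.3] case 0.034 -0.1554 0.1195 err 0.0003 angle 2.308 r 0.0804
out [193.4 153.4] [393.9 193.3] case 0.035 -0.1909 0.1165 err 0.0006 angle 2.343 r 0.0789
in [171.1 176. ] [386.9 165.8] case 0.0313 -0.1184 0.1277 err 0.0 angle 2.22 r 0.0849
9.7 case 0.043159899133526164 0.0013280629638134402 0.26940930243747807 [ 1.40552447 -1.22960406 -7.55102828]
```

```bash
python3 -m crank '[[0.2,[0,0,0],[0,0,0]],[0.2,[0,0,0],[0,0,0]],[0.2,[0,0,0],[0,0,0]],[0.2,[0,0,0],[0,0,0]],[0.2,[0,0,0],[0,0,0]]]'
python3 k.py; python3 v.py p9.png
```

```text
time_s: 10.3
tcp_pos: [0.5934, 0.1974, 0.271]
ee_rot: [[0.741, -0.671, 0.001], [-0.671, -0.741, -0.001], [0.001, 0.0, -1.0]]
wrist_force: [0.2, 0.5, -1.0]
gripper_width: 0.387
mid [182. 164.] [391.3 180.7] case 0.0358 -0.1555 0.1183 err 0.0004 angle 2.334 r 0.0807
out [192.5 153.5] [394.7 193.6] case 0.0373 -0.1896 0.114 err 0.0005 angle 2.386 r 0.0787
in [171. 175.] [387.4 165.9] case 0.0323 -0.12 0.1289 err 0.0005 angle 2.221 r 0.0865
10.4 case 0.04338957047672954 0.0012401601604877031 0.27046875001953646 [-0.67631065  0.56383591  0.23655132]
```

View pics/p9.png

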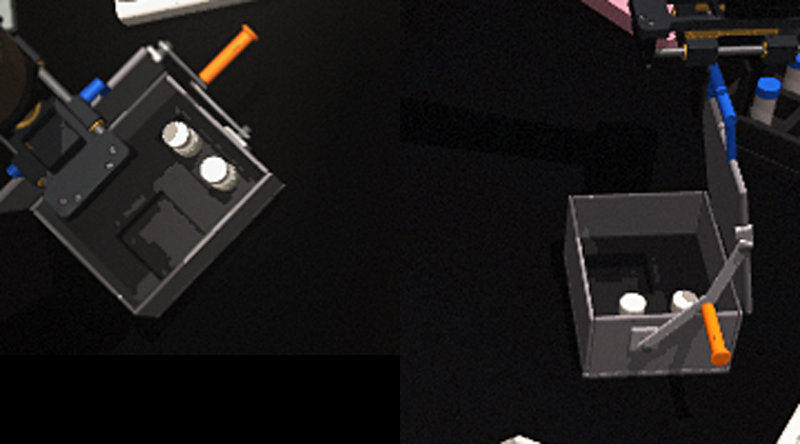

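```bash
python3 -m crank '[[0.2,[0,0.02,-0.2],[0,0,0]],[0.2,[0,0,-0.3],[0,0,0]],[0.2,[0,0,-0.3],[0,0,0]],[0.2,[0,0,-0.3],[0,0,0]],[0.2,[0,0.3,0],[0,0,0]],[0.2,[0.3,0.4,0],[0,0,0]],[0.2,[0.3,0.4,0],[0,0,0]]]'
python3 k.py; python3 -c "
from h import *
t=r.capture('top');s=r.capture('scene')
crop(t,85,225,150,290,4,'q1.png');crop(s,300,420,60,220,4,'q2.png');cv2.imwrite('pics/q3.png',s['img'])
go(case(0,0,0.4))"
```

```text
time_s: 11.2
tcp_pos: [0.5619, 0.0733, 0.3805]
ee_rot: [[0.743, -0.67, -0.001], [-0.67, -0.743, -0.002], [0.0, 0.002, -1.0]]
wrist_force: [0.1, -0.4, 0.4]
gripper_width: 0.4
mid [182.1 163.9] [391.3 180.7] case 0.0358 -0.1556 0.1184 err 0.0004 angle 2.333 r 0.0808
out [192.5 153.5] [394.8 193.8] case 0.0375 -0.1896 0.1133 err 0.0004 angle 2.395 r 0.0784
in [171. 175.] [387.4 165.9] case 0.0323 -0.12 0.1289 err 0.0005 angle 2.22 r 0.0865
t 11.4 p [0.5624 0.0728 0.3807] F [-0.2 -0.  -0.1] w 0.397 j [ 24.  13.   9.   0. -87.  24.]
shift [-0.596 -0.694 -0.194] turn [ 0.002 -0.    -0.002]
```

View pics/q1.png

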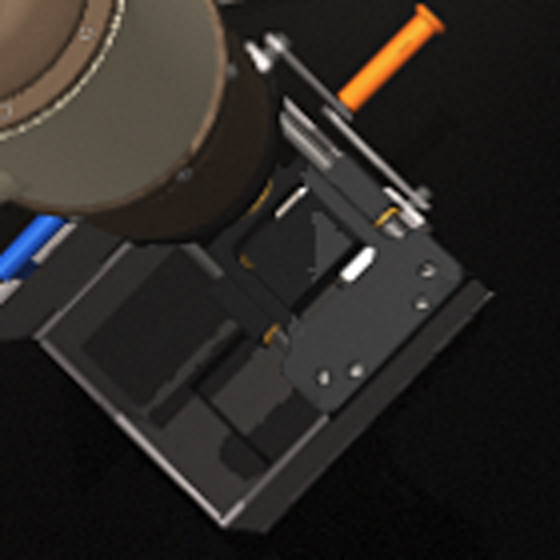

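View pics/q3.png

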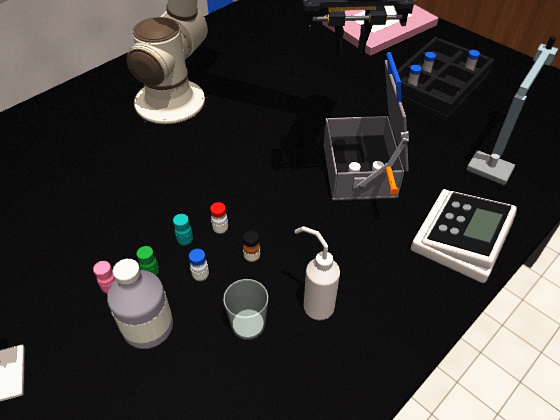

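```bash
python3 -c "
from h import *
t=r.capture('top');s=r.capture('scene')
print(-np.array(t['R']).T@np.array(t['t']))
crop(s,90,190,250,350,5,'q4.png');crop(t,390,460,205,275,8,'q5.png')
print('reagent', onz(t,(280+645/4,205+113/4),.2),onz(s,(127,271),.195),onz(s,(147,322),.03))
print('beaker',onz(t,(365,178),.1),onz(s,(245,300),.1))
go(np.array([.5265,-.3218,.25]))"
```

```text
[ 0.41486225 -0.14559666  1.23673144]
reagent [ 0.54633891 -0.4738584   0.2       ] [ 0.54969869 -0.47345467  0.195     ] [ 0.55679026 -0.47546787  0.03      ]
beaker [ 0.68381882 -0.33138176  0.1       ] [ 0.68891132 -0.33498772  0.1       ]
t 11.5 p [0.5626 0.0743 0.38  ] F [ 0.2  0.6 -0.4] w 0.398 j [ 24.  13.   9.   0. -87.  24.]
shift [2.392 3.175 1.307] turn [0.003 0.    0.002]
```

View pics/q4.png

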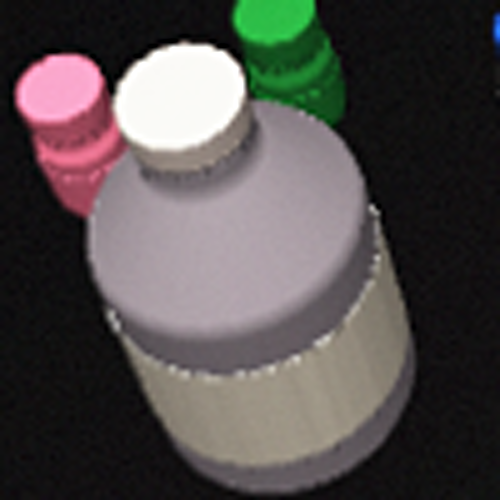

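```bash
python3 -m crank '[[0.2,[0.26,0.34,0],[0,0,0]],[0.2,[0.28,0.37,0.05],[0,0,0]],[0.2,[0.28,0.37,0.15],[0,0,0]],[0.2,[0.28,0.37,0.15],[0,0,0]],[0.2,[0.28,0.37,0.15],[0,0,0]],[-0.2,[0.28,0.37,0.15],[0,0,0]],[-0.2,[0.28,0.37,0.15],[0,0,0]],[-0.2,[0.28,0.37,0.15],[0,0,0]]]'
python3 -m crank '[[-0.2,[0.1,0.15,0.15],[0,0,0]],[-0.2,[0,0,0],[0,0,0]],[-0.2,[0,0,0],[0,0,0]]]'
python3 -c "
from h import *
t=r.capture('top');s=r.capture('scene')
crop(t,85,225,150,290,4,'q6.png');crop(s,300,420,60,220,4,'q7.png')
go(np.array([.5265,-.3218,.15]))"
```

```text
time_s: 12.3
tcp_pos: [0.5307, -0.2932, 0.2849]
ee_rot: [[0.743, -0.67, -0.002], [-0.67, -0.743, -0.002], [-0.0, 0.002, -1.0]]
wrist_force: [0.7, 0.6, -0.1]
gripper_width: 0.562
time_s: 12.6
tcp_pos: [0.5281, -0.3098, 0.2703]
ee_rot: [[0.742, -0.671, -0.003], [-0.671, -0.742, -0.002], [-0.001, 0.003, -1.0]]
wrist_force: [-0.2, 0.4, 0.8]
gripper_width: 0.598
t 12.7 p [ 0.5285 -0.3092  0.2717] F [0.8 0.5 0.9] w 0.598 j [-15.  19.   3.   0. -74.  63.]
shift [0.067 0.105 1.218] turn [ 0.002 -0.002  0.004]
```

View pics/q6.png

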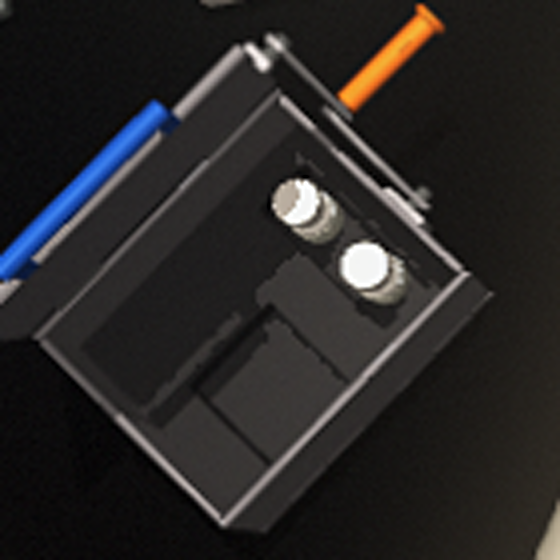

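View pics/q7.png

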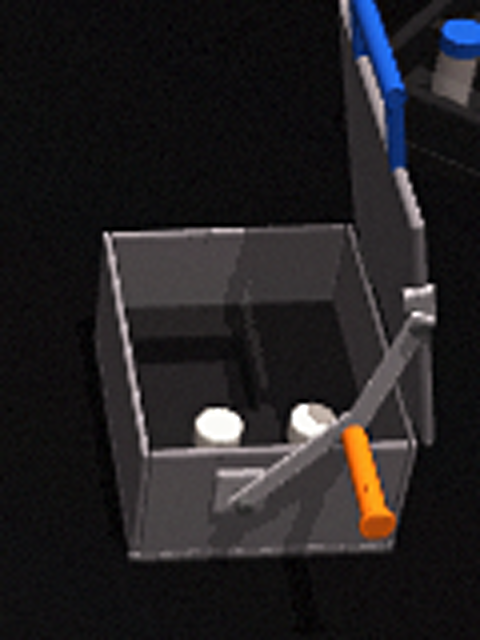

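```bash
python3 -c "
from h import *
t=r.capture('top');s=r.capture('scene')
def en(c,w,k,n):
    i=c['img'][w[2]:w[3],w[0]:w[1]];i=(255*(i/255.)**.4).astype(np.uint8);i=cv2.convertScaleAbs(i,alpha=1.6,beta=-90)
    cv2.imwrite('pics/'+n,cv2.resize(i,None,fx=k,fy=k,interpolation=2))
en(t,(100,205,165,285),5,'q8.png');en(s,(320,410,110,200),6,'q9.png')"
```

```text
(no output)
```

View pics/q8.png

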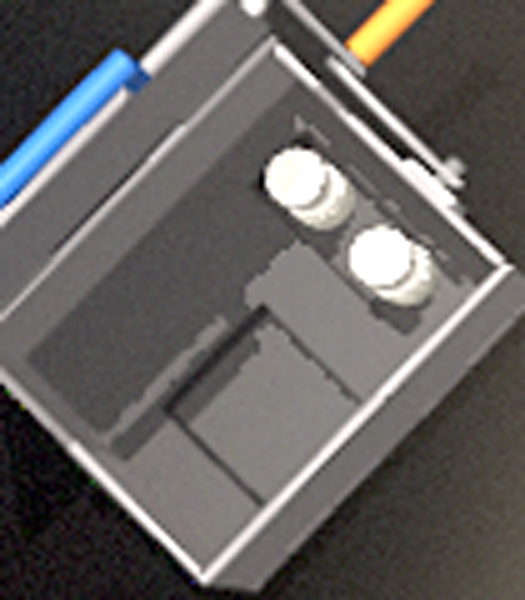

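View pics/q9.png

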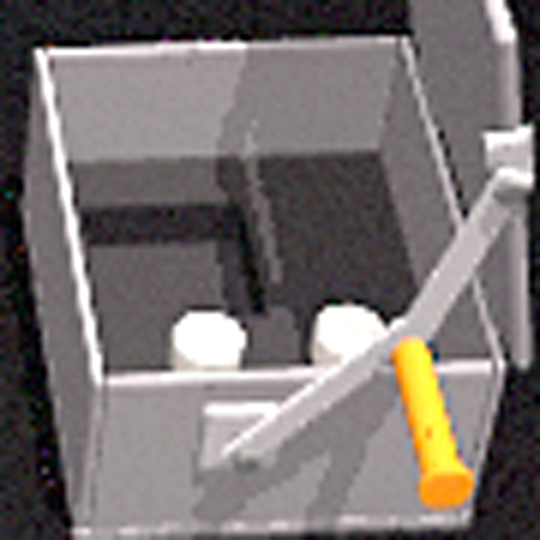

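```bash
python3 -c "
from h import *
t=r.capture('top');s=r.capture('scene')
T=lambda u,v:((u+.5)/5-.5+100,(v+.5)/5-.5+165)
S=lambda u,v:((u+.5)/6-.5+320,(v+.5)/6-.5+110)
for n,c,p,z in(('rear-y top',t,T(263,304),.031),('rear+y top',t,T(163,408),.031),('mid +y edge',t,T(262,503),.031),('-y edge vis',t,T(358,402),.031),('rear+y scene top',s,S(243,207),.031),('rear+y floor',s,S(220,243),.007),('floor rear -y t',t,T(275,330),.007),('floor rear+y t',t,T(172,412),.007),('stored front',t,T(381,258),.075),('stored rear',t,T(297,178),.075),('rim --',s,S(100,378),.09),('rimf+',s,S(38,50),.09),('rimr+',s,S(408,40),.09),('rimr-',s,S(500,365),.09),('rf-t',t,T(508,267),.09),('rf+t',t,T(203,582),.09),('rr-t',t,T(277,42),.09)):
  d=onz(c,p,z)-O;print(n,round(d@EX,4),round(d@EY,4))
"
```

```text
rear-y top 0.0097 -0.0035
rear+y top 0.0092 0.0653
mid +y edge -0.058 0.0639
-y edge vis -0.0574 -0.0019
rear+y scene top 0.0109 0.0616
rear+y floor 0.0043 0.0654
floor rear -y t 0.0029 0.0033
floor rear+y t 0.0113 0.0668
stored front -0.0276 -0.06
stored rear 0.028 -0.0594
rim -- -0.0752 -0.0965
rimf+ -0.0774 0.0985
rimr+ 0.0795 0.097
rimr- 0.0784 -0.0974
rf-t -0.077 -0.0976
rf+t -0.077 0.0998
rr-t 0.0764 -0.0984
```

```bash
python3 -m crank '[[-0.2,[0.067,0.105,0.2],[0,0,0]],[-0.2,[0,0,0.4],[0,0,0]],[-0.2,[0,0,0.4],[0,0,0]],[-0.2,[0,0,0.2],[0,0,0]],[-0.2,[0,0,0],[0,0,0]],[-0.2,[0,0,0],[0,0,0]]]'
python3 -c "
from h import *
go(np.array([.5265,-.3218,.036]))
t=r.capture('top');s=r.capture('scene')
a=cv2.resize(t['img'][170:310,280:460],(400,311),interpolation=2);b=cv2.resize(s['img'][150:350,90:290],(400,400),interpolation=2)
o=np.zeros((400,800,3),np.uint8);o[:311,:400]=a;o[:,400:]=b;cv2.imwrite('pics/j1.png',o)"
```

```text
time_s: 13.5
tcp_pos: [0.5259, -0.3229, 0.1521]
ee_rot: [[0.742, -0.671, -0.0], [-0.671, -0.742, -0.003], [0.002, 0.002, -1.0]]
wrist_force: [1.2, -0.2, -0.2]
gripper_width: 0.599
t 13.5 p [ 0.5259 -0.3229  0.1521] F [ 1.2 -0.2 -0.2] w 0.599 j [-16.  24.  -7.   0. -59.  64.]
shift [-0.005 -0.015  1.161] turn [ 0.003 -0.002  0.002]
```

View pics/j1.png

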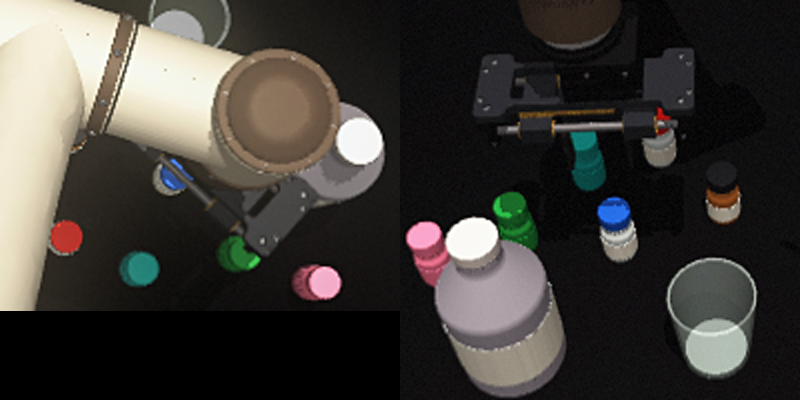

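```bash
python3 -c "
from h import *
t=r.capture('top')
for p in ((406,219.5),(403,222),(410,218)):
  for z in(.35,.4,.45,.5,.55,.6): print(p,z,onz(t,p,z).round(3))
"; python3 -m crank '[[-0.2,[0,-0.01,0.3],[0,0,0]],[-0.2,[0,0,0.3],[0,0,0]],[-0.2,[0,0,0.3],[0,0,0]],[-0.2,[0,0,0.26],[0,0,0]],[-0.2,[0,0,0],[0,0,0]],[-0.2,[0,0,0],[0,0,0]]]'
python3 -c "
from h import *
go(np.array([.5265,-.3218,.036]))"
```

```text
(406, 219.5) 0.35 [ 0.551 -0.363  0.35 ]
(406, 219.5) 0.4 [ 0.543 -0.351  0.4  ]
(406, 219.5) 0.45 [ 0.536 -0.339  0.45 ]
(406, 219.5) 0.5 [ 0.528 -0.326  0.5  ]
(406, 219.5) 0.55 [ 0.52  -0.314  0.55 ]
(406, 219.5) 0.6 [ 0.513 -0.302  0.6  ]
(403, 222) 0.35 [ 0.546 -0.358  0.35 ]
(403, 222) 0.4 [ 0.539 -0.346  0.4  ]
(403, 222) 0.45 [ 0.531 -0.334  0.45 ]
(403, 222) 0.5 [ 0.524 -0.322  0.5  ]
(403, 222) 0.55 [ 0.517 -0.31   0.55 ]
(403, 222) 0.6 [ 0.509 -0.298  0.6  ]
(410, 218) 0.35 [ 0.554 -0.37   0.35 ]
(410, 218) 0.4 [ 0.546 -0.358  0.4  ]
(410, 218) 0.45 [ 0.538 -0.345  0.45 ]
(410, 218) 0.5 [ 0.53  -0.332  0.5  ]
(410, 218) 0.55 [ 0.522 -0.32   0.55 ]
(410, 218) 0.6 [ 0.515 -0.307  0.6  ]
time_s: 14.25
tcp_pos: [0.5266, -0.3228, 0.0363]
ee_rot: [[0.741, -0.671, 0.0], [-0.671, -0.741, -0.003], [0.002, 0.002, -1.0]]
wrist_force: [0.9, -0.6, 0.9]
gripper_width: 0.601
t 14.25 p [ 0.5266 -0.3228  0.0363] F [ 0.9 -0.6  0.9] w 0.601 j [-16.  32. -13.   0. -45.  64.]
shift [-0.007 -0.007  0.003] turn [ 0.003 -0.003  0.002]
```

```bash
python3 -m crank '[[1,[0,0,0],[0,0,0]],[1,[0,0,0],[0,0,0]],[1,[0,0,0],[0,0,0]],[1,[0,0,0],[0,0,0]],[1,[0,0,0],[0,0,0]]]'
python3 -m crank '[[1,[0,0,-0.1],[0,0,0]],[1,[0,0,-0.1],[0,0,0]],[1,[0,0,0],[0,0,0]]]'
python3 -c "
from h import *
go(np.array([.5265,-.3218,.2]))
t=r.capture('top');s=r.capture('scene')
a=cv2.resize(t['img'][170:310,280:460],(400,311),interpolation=2);b=cv2.resize(s['img'][150:350,90:290],(400,400),interpolation=2)
o=np.zeros((400,800,3),np.uint8);o[:311,:400]=a;o[:,400:]=b;cv2.imwrite('pics/j2.png',o)"
```

```text
time_s: 14.75
tcp_pos: [0.5266, -0.3226, 0.0363]
ee_rot: [[0.741, -0.671, 0.001], [-0.671, -0.741, -0.003], [0.003, 0.002, -1.0]]
wrist_force: [-0.2, 0.7, 5.3]
gripper_width: 0.39
time_s: 15.05
tcp_pos: [0.5266, -0.3227, 0.0567]
ee_rot: [[0.741, -0.671, 0.001], [-0.671, -0.741, -0.003], [0.003, 0.001, -1.0]]
wrist_force: [0.7, 1.0, 0.0]
gripper_width: 0.389
t 15.05 p [ 0.5266 -0.3227  0.0567] F [0.7 1.  0. ] w 0.389 j [-16.  30. -12.   0. -47.  64.]
shift [-0.003 -0.005 -1.433] turn [ 0.002 -0.004  0.001]
```

View pics/j2.png

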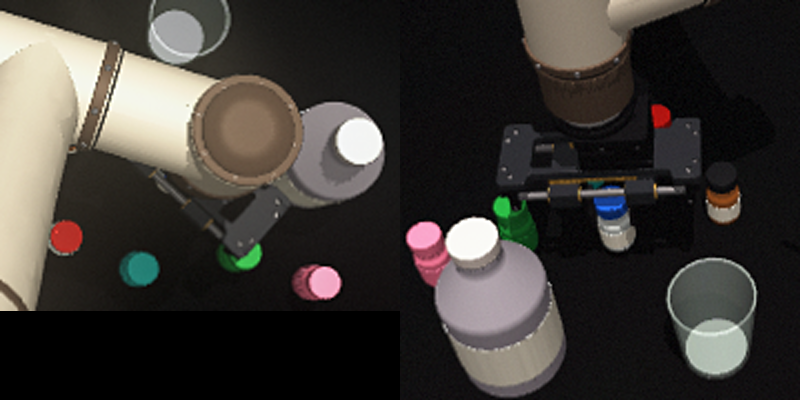

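```bash
python3 -m crank '[[1,[0,0,-0.3],[0,0,0]],[1,[0,0,-0.4],[0,0,0]],[1,[0,0,-0.4],[0,0,0]],[1,[0,0,-0.33],[0,0,0]],[1,[0,0,0],[0,0,0.15]],[1,[0,0,0],[0,0,0.18]],[1,[0,0,0],[0,0,0.18]],[1,[0,0,0],[0,0,0.18]]]'
python3 -m crank '[[1,[0,0,0],[0,0,0.18]],[1,[0,0,0],[0,0,0.18]],[1,[0,0,0],[0,0,0.18]],[1,[0,0,0],[0,0,0.18]],[1,[0,0,0],[0,0,0.18]],[1,[0,0,0],[0,0,0.18]],[1,[0,0,0],[0,0,0.18]],[1,[0,0,0],[0,0,0.05]]]'
cat >> h.py <<'E'
RP=np.c_[np.cross(EY,-EZ),EY,-EZ]
E
python3 -c "
from h import *
go(case(-.031,.031,.2),RP)"
```

```text
time_s: 15.95
tcp_pos: [0.5254, -0.3218, 0.1973]
ee_rot: [[0.283, -0.959, -0.003], [-0.959, -0.283, -0.001], [0.0, 0.003, -1.0]]
wrist_force: [-0.5, -0.6, -0.6]
gripper_width: 0.393
time_s: 16.75
tcp_pos: [0.5254, -0.3218, 0.1971]
ee_rot: [[-0.674, -0.739, -0.003], [-0.739, 0.674, -0.001], [0.003, 0.002, -1.0]]
wrist_force: [-0.2, 0.7, -0.9]
gripper_width: 0.386
t 16.75 p [ 0.5254 -0.3218  0.1971] F [-0.2  0.7 -0.9] w 0.386 j [-16.  22.  -3.   0. -65. -26.]
shift [-3.546  3.293 -0.033] turn [ 0.002 -0.004 -0.003]
```

Now the transfer over to the pocket.

```bash
python3 -m crank '[[1,[-0.2,0.19,0],[0,0,0]],[1,[-0.3,0.28,0],[0,0,0]],[1,[-0.32,0.3,0],[0,0,0]],[1,[-0.32,0.3,0],[0,0,0]],[1,[-0.32,0.3,0],[0,0,0]],[1,[-0.32,0.3,0],[0,0,0]],[1,[-0.32,0.3,0],[0,0,0]],[1,[-0.32,0.3,0],[0,0,0]]]'
python3 -m crank '[[1,[-0.32,0.3,0],[0,0,0]],[1,[-0.3,0.28,0],[0,0,0]],[1,[-0.2,0.2,0],[0,0,0]],[1,[-0.15,0.1,0],[0,0,0]],[1,[0,0,0],[0,0,0]],[1,[0,0,0],[0,0,0]]]'
python3 -c "
from h import *
go(case(-.031,.031,.12),RP)"; python3 v.py p10.png
```

```text
time_s: 17.55
tcp_pos: [0.5193, 0.0114, 0.197]
ee_rot: [[-0.672, -0.741, -0.003], [-0.741, 0.672, -0.002], [0.003, 0.001, -1.0]]
wrist_force: [-0.5, -1.3, -0.7]
gripper_width: 0.391
time_s: 18.15
tcp_pos: [0.5199, 0.1403, 0.1967]
ee_rot: [[-0.672, -0.741, -0.003], [-0.741, 0.672, -0.002], [0.004, 0.0, -1.0]]
wrist_force: [-0.2, -0.5, -0.4]
gripper_width: 0.389
t 18.15 p [0.5199 0.1403 0.1967] F [-0.2 -0.5 -0.4] w 0.389 j [ 32.  15. -14.   0. -61. -75.]
shift [-0.173  0.136  0.766] turn [ 0.    -0.005  0.001]
18.15 case -0.04803600318448769 0.017341431223167045 0.19667770037102836 [-0.21609048 -0.50661053 -0.39988289]
```

View pics/p10.png

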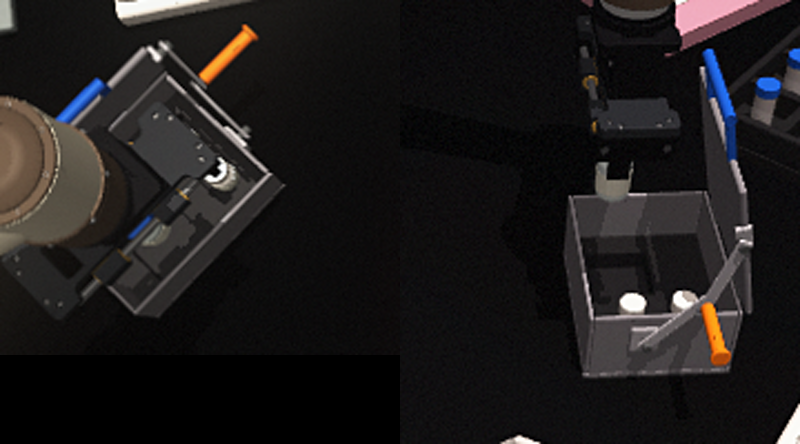

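```bash
python3 -m crank '[[1,[-0.09,0.07,0],[0,0,0]],[1,[-0.085,0.07,0.1],[0,0,0]],[1,[0,0,0.25],[0,0,0]],[1,[0,0,0.25],[0,0,0]],[1,[0,0,0.17],[0,0,0]],[1,[0,0,0],[0,0,0]],[1,[0,0,0],[0,0,0]]]'
python3 -c "
from h import *
go(case(-.030,.031,.043),RP)"; python3 v.py p11.png
```

```text
time_s: 18.95
tcp_pos: [0.5216, 0.1632, 0.12]
ee_rot: [[-0.671, -0.741, -0.002], [-0.741, 0.671, -0.002], [0.003, -0.0, -1.0]]
wrist_force: [0.3, -0.4, -1.0]
gripper_width: 0.389
t 18.95 p [0.5216 0.1632 0.12  ] F [ 0.3 -0.4 -1. ] w 0.389 j [ 34.  20. -19.   0. -51. -77.]
shift [-0.001 -0.005  0.77 ] turn [-0.    -0.004  0.002]
18.95 case -0.029906260462135747 0.03152038843990801 0.1199697807800602 [ 0.32996228 -0.37091253 -0.95024013]
```

View pics/p11.png

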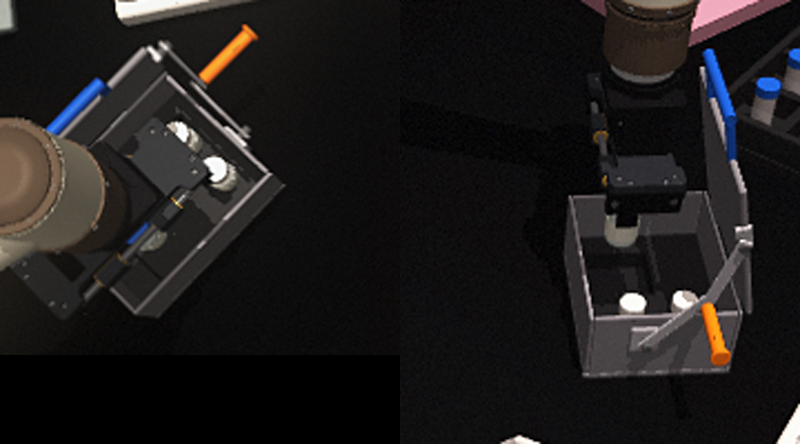

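```bash
python3 -m crank '[[1,[0,0,0.2],[0,0,0]],[1,[0,0,0.2],[0,0,0]],[1,[0,0,0.15],[0,0,0]],[1,[0,0,0.1],[0,0,0]],[1,[0,0,0],[0,0,0]],[1,[0,0,0],[0,0,0]]]'
python3 -c "
from h import *
go(case(-.030,.031,.043),RP)"; python3 v.py p12.png
```

```text
time_s: 19.65
tcp_pos: [0.5219, 0.1632, 0.056]
ee_rot: [[-0.671, -0.741, -0.0], [-0.741, 0.671, -0.001], [0.001, -0.001, -1.0]]
wrist_force: [0.0, 0.1, -0.1]
gripper_width: 0.391
t 19.65 p [0.5219 0.1632 0.056 ] F [ 0.   0.1 -0.1] w 0.391 j [ 34.  25. -23.   0. -43. -77.]
shift [ 0.003 -0.002  0.13 ] turn [-0.001 -0.001  0.001]
19.65 case -0.029729382662262032 0.031225356966723683 0.055950454858361205 [ 0.01226653  0.05696423 -0.13248054]
```

View pics/p12.png

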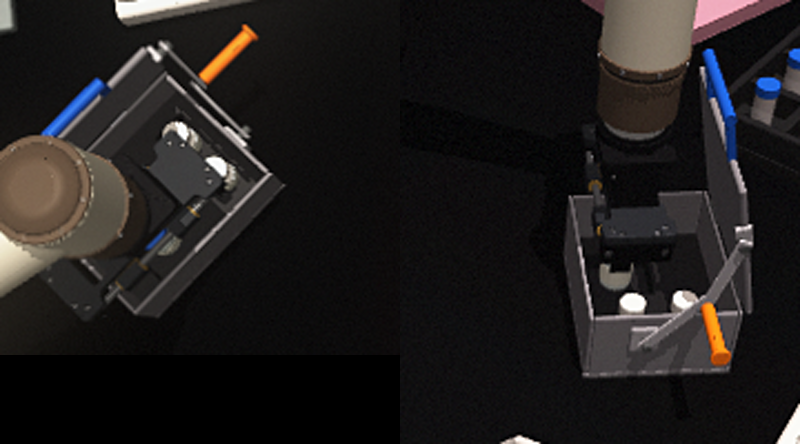

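```bash
python3 -m crank '[[1,[0,0,0.06],[0,0,0]],[1,[0,0,0.05],[0,0,0]],[1,[0,0,0],[0,0,0]],[1,[0,0,0],[0,0,0]]]'
python3 -m crank '[[1,[0,0,0.02],[0,0,0]],[1,[0,0,0],[0,0,0]],[1,[0,0,0],[0,0,0]]]'
```

```text
time_s: 20.15
tcp_pos: [0.5211, 0.1627, 0.0439]
ee_rot: [[-0.671, -0.741, -0.002], [-0.741, 0.671, -0.002], [0.003, 0.0, -1.0]]
wrist_force: [0.5, -0.8, -0.6]
gripper_width: 0.39
time_s: 20.45
tcp_pos: [0.5217, 0.1631, 0.0433]
ee_rot: [[-0.671, -0.741, -0.0], [-0.741, 0.671, -0.001], [0.001, -0.001, -1.0]]
wrist_force: [-1.4, 0.3, 6.0]
gripper_width: 0.393
```

```bash
python3 -m crank '[[-0.15,[0,0,0],[0,0,0]],[-0.15,[0,0,0],[0,0,0]],[-0.15,[0,0,0],[0,0,0]],[-0.15,[0,0,0],[0,0,0]],[-0.15,[0,0,-0.02],[0,0,0]],[-0.15,[0,0,0],[0,0,0]]]'
python3 v.py p13.png; python3 k.py
```

```text
time_s: 21.05
tcp_pos: [0.5213, 0.1628, 0.0442]
ee_rot: [[-0.671, -0.741, -0.001], [-0.741, 0.671, -0.002], [0.002, -0.0, -1.0]]
wrist_force: [-1.0, -0.8, -1.2]
gripper_width: 0.572
21.05 case -0.030345771064520046 0.03142258326608449 0.044240455602005166 [-0.98820035 -0.79963909 -1.1705027 ]
mid [182.1 163.9] [391.3 180.8] case 0.0359 -0.1557 0.1182 err 0.0004 angle 2.335 r 0.0807
out [192.5 153.5] [394.7 193.8] case 0.0375 -0.1896 0.1132 err 0.0005 angle 2.395 r 0.0784
in [171. 175.] [387.4 165.9] case 0.0323 -0.12 0.1289 err 0.0005 angle 2.221 r 0.0865
```

View pics/p13.png

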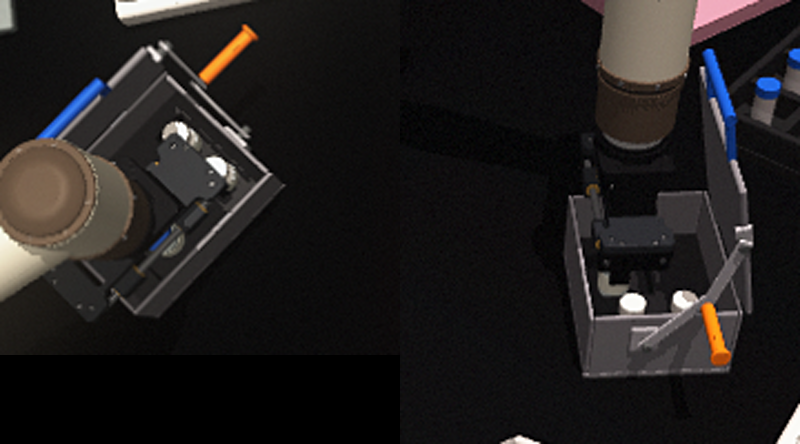

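Jar released and standing. I'll rise straight up, then back out towards the front and high.

```bash
python3 -m crank '[[-0.15,[0,0,-0.1],[0,0,0]],[-0.15,[0,0,-0.2],[0,0,0]],[-0.15,[0,0,-0.3],[0,0,0]],[-0.15,[0,0,-0.4],[0,0,0]],[-0.15,[0,0,-0.4],[0,0,0]],[-0.15,[0,0,-0.4],[0,0,0]],[-0.15,[0,0,-0.3],[0,0,0]],[-0.15,[0.2,0,-0.2],[0,0,0]]]'
python3 -m crank '[[-0.15,[0.25,-0.3,-0.2],[0,0,0]],[-0.15,[0.25,-0.4,0],[0,0,0]],[-0.15,[0.25,-0.4,0],[0,0,0]],[-0.15,[0.25,-0.4,0],[0,0,0]],[-0.15,[0,-0.3,0],[0,0,0]],[-0.15,[0,0,0],[0,0,0]]]'
python3 v.py p14.png
python3 -c "
from h import *
a=2.33
go(case(-.02-.08*np.cos(a),-.17,.25),RG)
t=r.capture('top');s=r.capture('scene')
def en(c,w,k,n):
    i=c['img'][w[2]:w[3],w[0]:w[1]];i=(255*(i/255.)**.5).astype(np.uint8)
    cv2.imwrite('pics/'+n,cv2.resize(i,None,fx=k,fy=k,interpolation=2))
en(t,(100,205,165,285),5,'q10.png');en(s,(320,410,110,200),6,'q11.png')"
```

```text
time_s: 22.05
tcp_pos: [0.5096, 0.1494, 0.2776]
ee_rot: [[-0.671, -0.742, 0.003], [-0.742, 0.671, 0.0], [-0.003, -0.002, -1.0]]
wrist_force: [-1.4, 0.4, -0.7]
gripper_width: 0.572
time_s: 22.65
tcp_pos: [0.5756, -0.0493, 0.2943]
ee_rot: [[-0.675, -0.738, -0.001], [-0.738, 0.675, -0.002], [0.003, -0.001, -1.0]]
wrist_force: [-0.3, 0.4, -0.9]
gripper_width: 0.577
22.65 case -0.15095420329715928 -0.15136074363901109 0.29433989515626713 [-0.3315603   0.38904385 -0.91533734]
t 22.75 p [ 0.5742 -0.0471  0.2944] F [-0.6  0.7 -0.6] w 0.569 j [ 11.  15.   0.   0. -76. -54.]
shift [-1.854 -0.211  0.439] turn [ 3.000e-03 -2.000e-03 -2.001e+00]
```

View pics/q10.png

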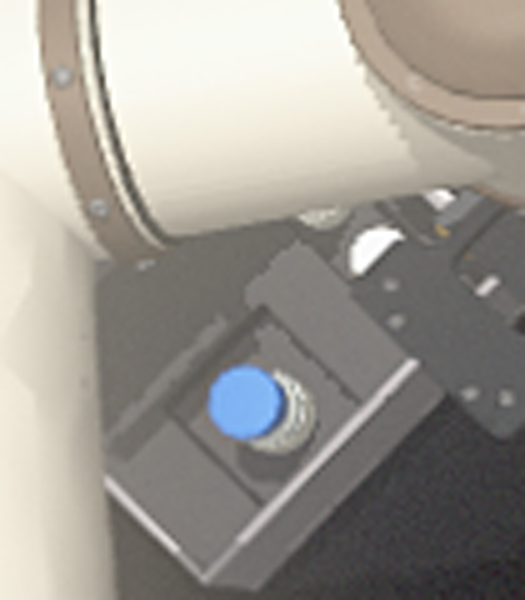

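View pics/q11.png

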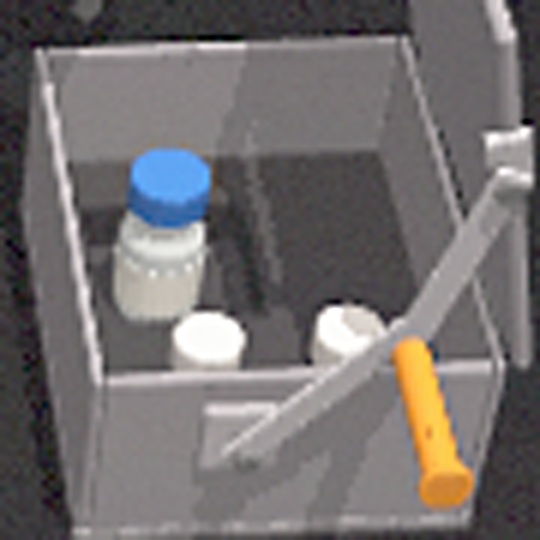

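```bash
python3 -m crank '[[0,[0,0,0],[0,0,-0.18]],[0,[0,0,0],[0,0,-0.18]],[0,[0,0,0],[0,0,-0.18]],[0,[0,0,0],[0,0,-0.18]],[0,[0,0,0],[0,0,-0.18]],[0,[0,0,0],[0,0,-0.18]],[0,[0,0,0],[0,0,-0.18]],[0,[0,0,0],[0,0,-0.18]]]'
python3 -m crank '[[0,[0,0,0],[0,0,-0.18]],[0,[0,0,0],[0,0,-0.18]],[0,[0,0,0],[0,0,-0.18]],[0,[0,0,0],[0,0,-0.02]],[0,[0,0,0],[0,0,0]]]'
python3 k.py
python3 -c "
from h import *
t=r.capture('top')
d=onz(t,((245.5)/5-.5+100,402.5/5-.5+165),.079)-O;print('jar cap',d@EX,d@EY)
a=2.33
go(case(-.02-.08*np.cos(a),-.17,.25),RG)"
```

```text
time_s: 23.65
tcp_pos: [0.5738, -0.0453, 0.295]
ee_rot: [[0.392, -0.92, -0.001], [-0.92, -0.392, -0.002], [0.001, 0.002, -1.0]]
wrist_force: [-0.4, -0.4, -0.5]
gripper_width: 0.499
time_s: 24.15
tcp_pos: [0.5741, -0.0457, 0.2948]
ee_rot: [[0.74, -0.672, -0.001], [-0.672, -0.74, -0.002], [0.0, 0.002, -1.0]]
wrist_force: [0.3, 0.2, -0.3]
gripper_width: 0.501
mid [236. 234.] [391.3 180.7] case -0.0649 -0.1456 0.114 err 0.2 angle 0.877 r 0.0702
out [237. 233.] [394.7 193.6] case -0.0566 -0.1514 0.0801 err 0.2071 angle 0.502 r 0.0418
in [235. 235.] [387.4 165.9] case -0.0743 -0.1398 0.1524 err 0.192 angle 1.039 r 0.1071
jar cap -0.030153617251168635 0.030438965687736245
t 24.3 p [ 0.5743 -0.0462  0.2946] F [-0.  -0.7 -0.3] w 0.5 j [ 12.  15.   0.   0. -76.  36.]
shift [ 0.217 -1.847  0.442] turn [ 0.003 -0.    -0.   ]
```

```bash
python3 -m crank '[[0,[0.05,-0.3,0],[0,0,0]],[0,[0.05,-0.4,0],[0,0,0]],[0,[0.06,-0.45,0],[0,0,0]],[0,[0.06,-0.4,0.1],[0,0,0]],[0,[0,-0.28,0.2],[0,0,0]],[0,[0,0,0.2],[0,0,0]],[0,[0,0,0],[0,0,0]],[0,[0,0,0],[0,0,0]]]'
python3 v.py p15.png
python3 -c "
from h import *
go(case(.036,-.171,.099),RG)"
```

```text
time_s: 25.1
tcp_pos: [0.7135, 0.0739, 0.2441]
ee_rot: [[0.741, -0.672, -0.002], [-0.672, -0.741, -0.003], [0.0, 0.003, -1.0]]
wrist_force: [-1.1, 0.0, 0.7]
gripper_width: 0.501
25.1 case 0.03291733560928176 -0.17068096321987467 0.24411098929749322 [-1.14568337  0.04743219  0.67437589]
t 25.2 p [0.714  0.0737 0.2462] F [-0.5 -0.2  0.7] w 0.499 j [ 19.  31.  18.   0. -77.  29.]
shift [-0.005 -0.029  1.472] turn [-0.    -0.003  0.   ]
```

View pics/p15.png

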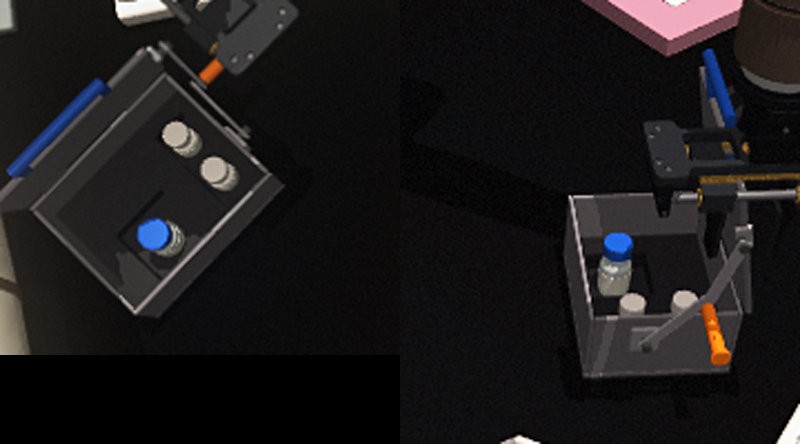

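```bash
python3 -m crank '[[0,[0,-0.03,0.2],[0,0,0]],[0,[0,0,0.2],[0,0,0]],[0,[0,0,0.2],[0,0,0]],[0,[0,0,0.2],[0,0,0]],[0,[0,0,0.2],[0,0,0]],[0,[0,0,0],[0,0,0]]]'
python3 v.py p16.png
python3 -c "
from h import *
go(case(.036,-.171,.099),RG)"
```

```text
time_s: 25.8
tcp_pos: [0.7139, 0.0755, 0.1424]
ee_rot: [[0.74, -0.672, -0.005], [-0.672, -0.74, -0.002], [-0.003, 0.005, -1.0]]
wrist_force: [-1.4, 0.3, -0.7]
gripper_width: 0.502
25.8 case 0.03441012282327203 -0.16984184786282924 0.14244652013799003 [-1.37440945  0.28839781 -0.71141715]
t 25.9 p [0.716  0.0759 0.1458] F [0.  0.7 1.5] w 0.503 j [ 19.  34.  10.   0. -65.  29.]
shift [-0.003  0.     0.468] turn [ 0.001 -0.002  0.001]
```

View pics/p16.png

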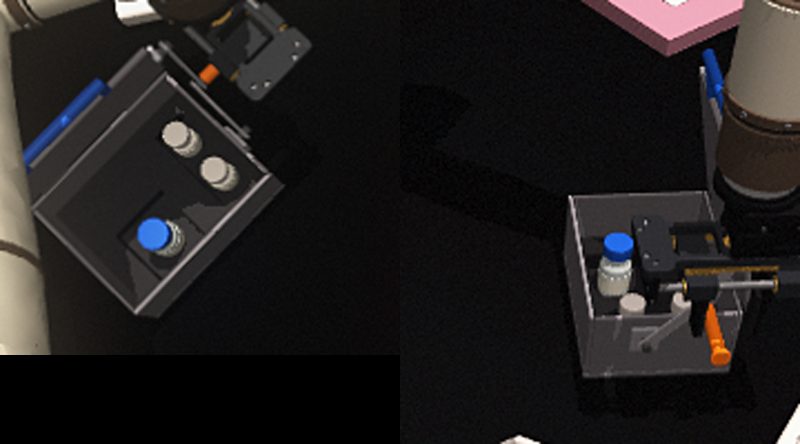

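```bash
python3 -m crank '[[0,[0,0,0.15],[0,0,0]],[0,[0,0,0.15],[0,0,0]],[0,[0,0,0.15],[0,0,0]],[0,[0,0,0],[0,0,0]],[0,[0,0,0],[0,0,0]]]'
python3 v.py p17.png
python3 -c "
from h import *
go(case(.036,-.171,.099),RG)
s=r.capture('scene');crop(s,350,430,120,210,6,'p18.png')"
```

```text
time_s: 26.4
tcp_pos: [0.7151, 0.076, 0.098]
ee_rot: [[0.741, -0.671, -0.003], [-0.671, -0.741, -0.003], [-0.0, 0.004, -1.0]]
wrist_force: [-0.4, -0.6, 0.1]
gripper_width: 0.498
26.4 case 0.03555170810450538 -0.17038411763891925 0.09800197228137819 [-0.44064532 -0.62954969  0.1254765 ]
t 26.5 p [0.7158 0.0762 0.0995] F [-0.2  0.5  0.4] w 0.496 j [ 19.  36.   7.   0. -60.  29.]
shift [0.002 0.003 0.005] turn [ 0.002 -0.001  0.001]
```

View pics/p18.png

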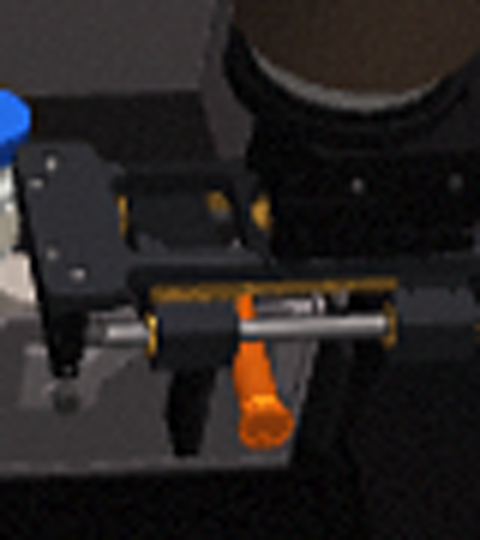

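View pics/p17.png

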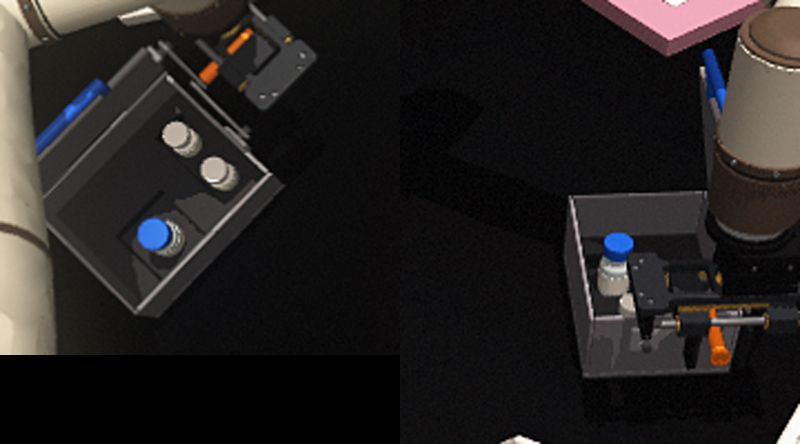

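```bash
python3 -m crank '[[1,[0,0,0],[0,0,0]],[1,[0,0,0],[0,0,0]],[1,[0,0,0],[0,0,0]],[1,[0,0,0],[0,0,0]],[1,[0,0,0],[0,0,0]],[1,[0,0,0],[0,0,0]]]'
python3 -c "
from h import *
go(case(.036,-.171,.099),RG)
a=np.linspace(2.33,-.12,36);x=-.02-.08*np.cos(a);z=.06+.08*np.sin(a)
for i in range(35): print(round(a[i+1],2),'dy',round(-(x[i+1]-x[i])*10,3),'dz',round(-(z[i+1]-z[i])*10,3))
"
```

```text
time_s: 27.15
tcp_pos: [0.7144, 0.0752, 0.0988]
ee_rot: [[0.741, -0.672, -0.004], [-0.672, -0.741, -0.003], [-0.001, 0.005, -1.0]]
wrist_force: [-1.7, -3.1, 1.6]
gripper_width: 0.141
t 27.15 p [0.7144 0.0752 0.0988] F [-1.7 -3.1  1.6] w 0.141 j [ 19.  36.   7.   0. -60.  29.]
shift [ 0.006 -0.015 -0.002] turn [0.006 0.001 0.001]
2.26 dy 0.042 dz -0.037
2.19 dy 0.044 dz -0.034
2.12 dy 0.047 dz -0.031
2.05 dy 0.049 dz -0.028
1.98 dy 0.051 dz -0.024
1.91 dy 0.052 dz -0.02
1.84 dy 0.053 dz -0.017
1.77 dy 0.054 dz -0.013
1.7 dy 0.055 dz -0.009
1.63 dy 0.056 dz -0.005
1.56 dy 0.056 dz -0.001
1.49 dy 0.056 dz 0.003
1.42 dy 0.056 dz 0.006
1.35 dy 0.055 dz 0.01
1.28 dy 0.054 dz 0.014
1.21 dy 0.053 dz 0.018
1.14 dy 0.052 dz 0.022
1.07 dy 0.05 dz 0.025
1.0 dy 0.048 dz 0.029
0.93 dy 0.046 dz 0.032
0.86 dy 0.044 dz 0.035
0.79 dy 0.041 dz 0.038
0.72 dy 0.038 dz 0.041
0.65 dy 0.035 dz 0.043
0.58 dy 0.032 dz 0.046
0.51 dy 0.029 dz 0.048
0.44 dy 0.026 dz 0.05
0.37 dy 0.022 dz 0.051
0.3 dy 0.018 dz 0.053
0.23 dy 0.015 dz 0.054
0.16 dy 0.011 dz 0.055
0.09 dy 0.007 dz 0.056
0.02 dy 0.003 dz 0.056
-0.05 dy -0.001 dz 0.056
-0.12 dy -0.005 dz 0.056
```

```bash
python3 -m crank '[[1,[0,0.042,-0.037],[0,0,0]],[1,[0,0.044,-0.034],[0,0,0]],[1,[0,0.047,-0.031],[0,0,0]],[1,[0,0.049,-0.028],[0,0,0]]]'
python3 v.py p19.png
python3 -c "
from h import *
a=2.05
go(case(-.02-.08*np.cos(a),-.171,.041+.08*np.sin(a)),RG)"
```

```text
time_s: 27.55
tcp_pos: [0.7022, 0.0618, 0.1111]
ee_rot: [[0.741, -0.672, -0.003], [-0.672, -0.741, -0.002], [-0.001, 0.004, -1.0]]
wrist_force: [1.3, -3.1, -7.9]
gripper_width: 0.146
27.55 case 0.016420046194711012 -0.1704001468346846 0.11114907111790798 [ 1.30948733 -3.0641003  -7.8923154 ]
t 27.65 p [0.7019 0.0615 0.1114] F [ 1.3 -3.4 -7.7] w 0.144 j [ 18.  35.   5.   0. -61.  30.]
shift [ 0.006 -0.009 -0.006] turn [ 0.005  0.002 -0.   ]
```

View pics/p19.png

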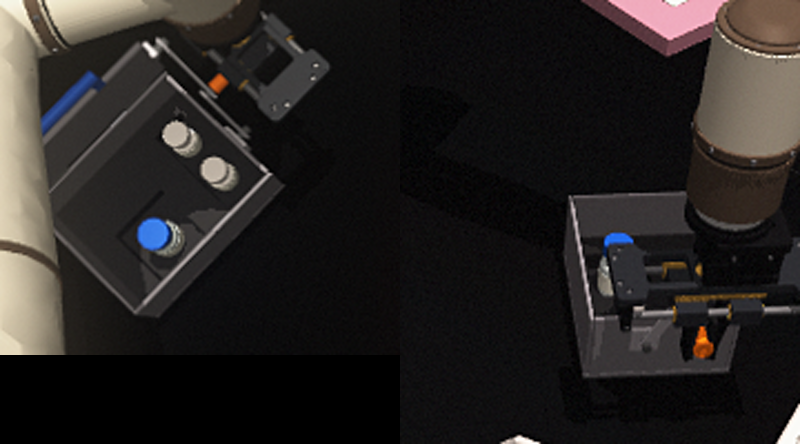

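```bash
python3 -m crank '[[1,[0,0.051,-0.022],[0,0,0]],[1,[0,0.052,-0.019],[0,0,0]],[1,[0,0.053,-0.016],[0,0,0]],[1,[0,0.054,-0.013],[0,0,0]],[1,[0,0.055,-0.009],[0,0,0]]]'
python3 v.py p20.png
python3 -c "
from h import *
a=1.70
go(case(-.02-.08*np.cos(a),-.171,.041+.08*np.sin(a)),RG)"
```

```text
time_s: 28.15
tcp_pos: [0.6848, 0.0427, 0.119]
ee_rot: [[0.741, -0.672, -0.002], [-0.672, -0.741, -0.001], [-0.001, 0.003, -1.0]]
wrist_force: [3.2, -4.1, -13.5]
gripper_width: 0.146
28.15 case -0.009417847376265784 -0.17035563740401577 0.11899184411333473 [  3.19786742  -4.14885362 -13.50285984]
t 28.25 p [0.6845 0.0424 0.119 ] F [  3.2  -3.6 -12.7] w 0.147 j [ 17.  32.   2.   0. -60.  31.]
shift [ 0.006 -0.002 -0.013] turn [ 0.004  0.001 -0.   ]
```

View pics/p20.png

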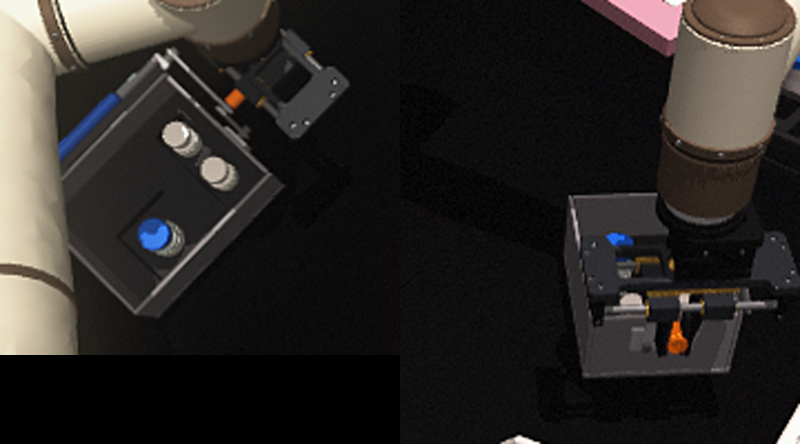

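```bash
python3 -m crank '[[1,[0,0.056,0.005],[0,0,0]],[1,[0,0.056,0.005],[0,0,0]],[1,[0,0.056,0.008],[0,0,0]],[1,[0,0.056,0.01],[0,0,0]],[1,[0,0.055,0.012],[0,0,0]],[1,[0,0.054,0.015],[0,0,0]],[1,[0,0.053,0.02],[0,0,0]]]'
python3 v.py p21.png
python3 -c "
from h import *
a=1.21
go(case(-.02-.08*np.cos(a),-.171,.041+.08*np.sin(a)),RG)"
```

```text
time_s: 28.95
tcp_pos: [0.6594, 0.0144, 0.1134]
ee_rot: [[0.741, -0.671, -0.0], [-0.671, -0.741, -0.002], [0.001, 0.001, -1.0]]
wrist_force: [0.9, 0.6, -3.1]
gripper_width: 0.141
28.95 case -0.04749792373690541 -0.170576062207076 0.11342879581093415 [ 0.9434506   0.57501191 -3.05303628]
t 29.05 p [0.6589 0.0138 0.1131] F [ 0.7 -0.1 -2.5] w 0.144 j [ 15.  30.  -3.   0. -57.  32.]
shift [ 0.004 -0.    -0.028] turn [ 0.004 -0.     0.001]
```

View pics/p21.png

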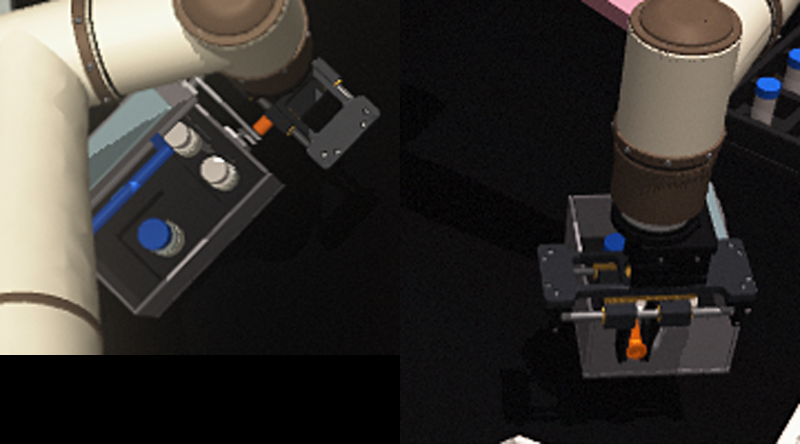

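```bash
python3 -m crank '[[1,[0,0.052,0.022],[0,0,0]],[1,[0,0.05,0.025],[0,0,0]],[1,[0,0.048,0.029],[0,0,0]],[1,[0,0.046,0.032],[0,0,0]],[1,[0,0.044,0.035],[0,0,0]],[1,[0,0.041,0.038],[0,0,0]]]'
python3 v.py p22.png
python3 -c "
from h import *
a=.79
go(case(-.02-.08*np.cos(a),-.171,.041+.08*np.sin(a)),RG)"
```

```text
time_s: 29.65
tcp_pos: [0.6401, -0.0069, 0.0942]
ee_rot: [[0.741, -0.672, -0.002], [-0.672, -0.741, -0.002], [-0.0, 0.003, -1.0]]
wrist_force: [0.7, -0.5, -1.2]
gripper_width: 0.142
29.65 case -0.07616158967642324 -0.17061318897034322 0.0941568620021033 [ 0.67721986 -0.51192826 -1.21153289]
t 29.75 p [ 0.6398 -0.0072  0.0937] F [-0.3 -1.7 -1.6] w 0.142 j [ 14.  30.  -7.   0. -54.  34.]
shift [ 0.004 -0.003 -0.041] turn [0.005 0.001 0.   ]
```

View pics/p22.png

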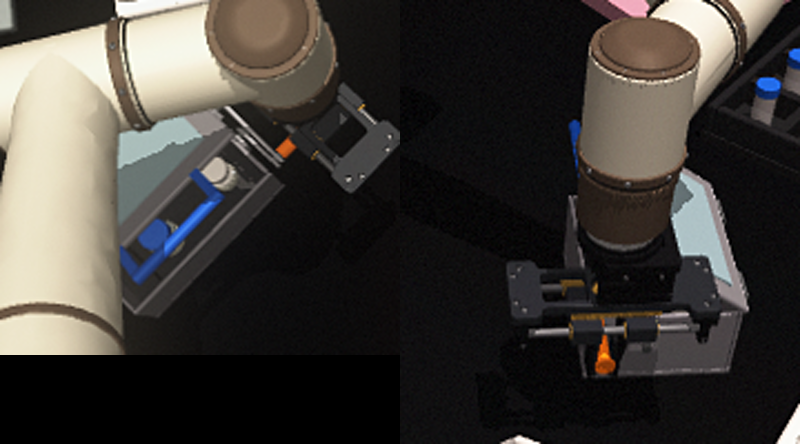

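```bash
python3 -m crank '[[1,[0,0.038,0.041],[0,0,0]],[1,[0,0.035,0.043],[0,0,0]],[1,[0,0.032,0.046],[0,0,0]],[1,[0,0.029,0.048],[0,0,0]],[1,[0,0.026,0.05],[0,0,0]],[1,[0,0.022,0.051],[0,0,0]]]'
python3 v.py p23.png
python3 -c "
from h import *
a=.37
go(case(-.02-.08*np.cos(a),-.171,.041+.08*np.sin(a)),RG)"
```

```text
time_s: 30.35
tcp_pos: [0.6283, -0.02, 0.0661]
ee_rot: [[0.741, -0.672, -0.001], [-0.672, -0.741, -0.002], [0.0, 0.002, -1.0]]
wrist_force: [1.7, 0.0, -2.2]
gripper_width: 0.146
30.35 case -0.09381807246367943 -0.17063937763092377 0.06612410691112866 [ 1.7307405   0.00778953 -2.2157304 ]
t 30.45 p [ 0.6281 -0.0201  0.0657] F [ 2.   0.1 -2.9] w 0.141 j [ 13.  31. -10.   0. -50.  35.]
shift [ 0.004  0.005 -0.043] turn [0.003 0.    0.001]
```

View pics/p23.png

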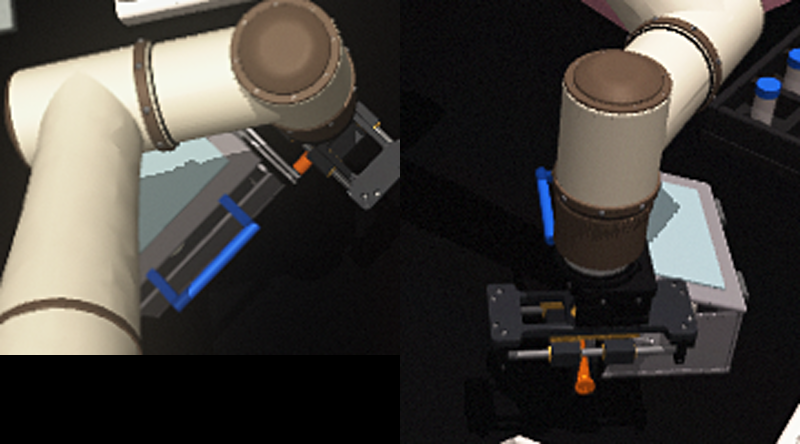

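```bash
python3 -m crank '[[1,[0,0.018,0.053],[0,0,0]],[1,[0,0.015,0.054],[0,0,0]],[1,[0,0.011,0.055],[0,0,0]],[1,[0,0.007,0.056],[0,0,0]],[1,[0,0.003,0.056],[0,0,0]],[1,[0,0,0],[0,0,0]]]'
python3 v.py p24.png; python3 -m crank '[[1,[0,-0.001,0.05],[0,0,0]],[1,[0,-0.003,0.04],[0,0,0]],[1,[0,0,0],[0,0,0]]]'
python3 v.py p25.png
```

```text
time_s: 31.05
tcp_pos: [0.6248, -0.0237, 0.0385]
ee_rot: [[0.741, -0.671, -0.001], [-0.671, -0.741, -0.002], [0.0, 0.002, -1.0]]
wrist_force: [1.9, 2.1, -2.9]
gripper_width: 0.142
31.05 case -0.09892865214005075 -0.17058959100928486 0.03846731098941177 [ 1.93648056  2.11708344 -2.94691218]
time_s: 31.45
tcp_pos: [0.6251, -0.0234, 0.0298]
ee_rot: [[0.741, -0.671, -0.001], [-0.671, -0.741, -0.002], [0.0, 0.002, -1.0]]
wrist_force: [1.8, 3.2, -1.5]
gripper_width: 0.141
31.45 case -0.09850400563555871 -0.1705931324369643 0.029849224202086157 [ 1.84280925  3.18775268 -1.476859  ]
```

View pics/p25.png

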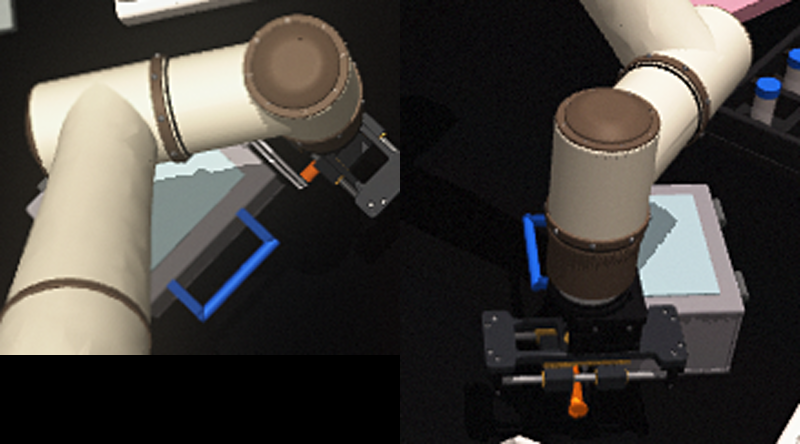

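```bash
python3 -m crank '[[1,[0,-0.005,0.02],[0,0,0]],[1,[0,0,0],[0,0,0]],[1,[0,0,0],[0,0,0]]]'
python3 -m crank '[[1,[0,-0.005,0.02],[0,0,0]],[1,[0,0,0],[0,0,0]],[1,[0,0,0],[0,0,0]]]'
```

```text
time_s: 31.85
tcp_pos: [0.6253, -0.0233, 0.0286]
ee_rot: [[0.741, -0.671, -0.001], [-0.671, -0.741, -0.002], [0.0, 0.002, -1.0]]
wrist_force: [1.1, 3.4, -0.2]
gripper_width: 0.145
time_s: 32.15
tcp_pos: [0.6257, -0.023, 0.0276]
ee_rot: [[0.741, -0.671, -0.001], [-0.671, -0.741, -0.002], [0.001, 0.002, -1.0]]
wrist_force: [-2.2, 3.5, 6.1]
gripper_width: 0.141
```

```bash
python3 -m crank '[[0.1,[0,0,0],[0,0,0]],[0.1,[0,0,0],[0,0,0]],[0.1,[0,0,0],[0,0,0]],[0.1,[0,0,0],[0,0,0]],[0.1,[0,0,0],[0,0,0]],[0.1,[0,0,-0.1],[0,0,0]],[0.1,[0,0,-0.2],[0,0,0]],[0.1,[0,0,-0.3],[0,0,0]]]'
python3 -m crank '[[0.1,[0,0,-0.4],[0,0,0]],[0.1,[0,0,-0.4],[0,0,0]],[0.1,[0,0,-0.4],[0,0,0]],[0.1,[0.3,0.3,0],[0,0,0]],[0.1,[0.3,0.4,0],[0,0,0]],[0.1,[0.3,0.4,0],[0,0,0]],[0.1,[0.3,0.4,0],[0,0,0]],[0.1,[0,0.3,0],[0,0,0]]]'
python3 -m crank '[[0.1,[0.3,0.4,0],[0,0,0]],[0.1,[0.3,0.4,0],[0,0,0]],[0.1,[0,0.3,0],[0,0,0]],[0.1,[0,0,0],[0,0,0]],[0.1,[0,0,0],[0,0,0]],[0.1,[0,0,0],[0,0,0]]]'
python3 v.py p26.png;python3 k.py; python3 -c "
from h import *
cv2.imwrite('pics/p27.png',r.capture('scene')['img'])"
```

```text
time_s: 32.95
tcp_pos: [0.6243, -0.0231, 0.0858]
ee_rot: [[0.741, -0.672, -0.006], [-0.672, -0.741, -0.002], [-0.002, 0.005, -1.0]]
wrist_force: [-0.0, -0.9, -0.0]
gripper_width: 0.448
time_s: 33.75
tcp_pos: [0.5939, -0.2403, 0.2068]
ee_rot: [[0.739, -0.674, -0.001], [-0.674, -0.739, -0.003], [0.001, 0.003, -1.0]]
wrist_force: [-0.6, 0.4, -0.4]
gripper_width: 0.448
time_s: 34.35
tcp_pos: [0.5648, -0.3577, 0.2075]
ee_rot: [[0.742, -0.671, -0.001], [-0.671, -0.742, -0.002], [0.001, 0.002, -1.0]]
wrist_force: [0.6, 0.2, -0.5]
gripper_width: 0.449
34.35 case -0.3865905621719039 -0.35065470961781614 0.20749878668507826 [ 0.55227209  0.15477173 -0.50726182]
mid [227.  209.1] [328.2 204.6] case -0.0971 -0.1548 0.0467 err 0.0 angle -0.171 r 0.0782
out [236.8 198.7] [330.1 217.1] case -0.0963 -0.1892 0.0433 err 0.0008 angle -0.215 r 0.0781
in [216.8 219.9] [326.1 190.1] case -0.0993 -0.1197 0.0574 err 0.0009 angle -0.033 r 0.0793
```

View pics/p26.png

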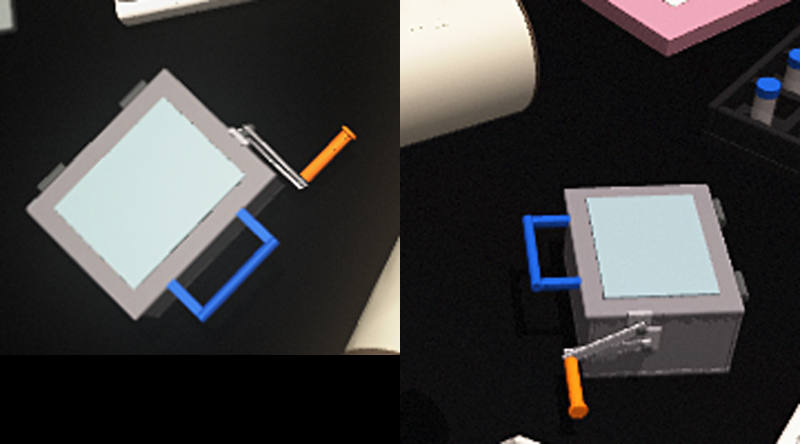

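View pics/p27.png

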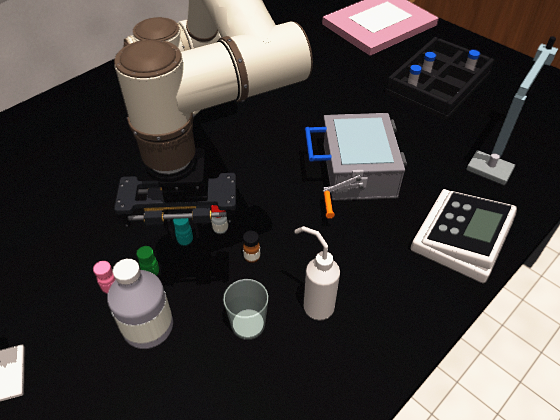

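```bash
python3 -c "
from h import *
for n,w in(('top',(85,245,160,290)),('scene',(295,415,100,225))):
    a=cv2.imread(f'pics/{n}0.png')[w[2]:w[3],w[0]:w[1]];b=r.capture(n)['img'][w[2]:w[3],w[0]:w[1]]
    f=lambda i:np.array([np.nonzero(cv2.inRange(cv2.cvtColor(i,cv2.COLOR_BGR2HSV),lo,hi))[k].mean().round(2) for lo,hi in(((100,150,80),(125,255,255)),((5,150,120),(20,255,255))) for k in(1,0)])
    print(n,f(a),f(b),cv2.absdiff(a,b).mean())
print(r.finish_job())"
```

```text
top [ 98.02 102.46 141.98  49.09] [ 97.95 102.53 141.94  49.13] 3.7721794871794874
scene [ 19.57  43.43  33.22 104.56] [ 19.55  43.48  33.25 104.62] 2.519688888888889
the job is handed in; nothing more can be done
None
```

The job is done and handed in at about 34 s of the 72 s allowed; `finish_job` gives no verdict.

- **Opening:** I raised the lid by the blue bar until the stay went past straight. The knob measured about 2.33 rad (2.3 is locked), and it stayed there after I let go.
- **Jar:** I stood the blue-capped jar in the empty pocket. It touched down at about 6 N before I released it. A picture showed it upright, about 5 mm from the pocket's centre as I measured it.
- **Closing:** I took the orange knob and folded the stay in small steps, so the lid came down held all the way. Contact at the end was about 6 N.

**Last checks:** The bar and knob are back within 0.1 pixel of where they were at the start in both views, so the lid is shut. The other jars, bottles and beaker look unmoved by eye in the scene view, and the arm is clear of everything.

**Could not check or did not match:**
- The jar and the two stored vials are hidden now the lid is shut. They were last seen in place early in the closing, before the lid covered them.
- Radial pulls of up to about 19 N showed up while raising the bar, and about 13 N while folding the stay. The real arcs were a few mm off my estimate, so I corrected along the way.
- One knob reading failed because the arm blocked the top view. I ignored it; the scene view was unchanged.

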